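Slide a core ring under the spring flap of the cleaning cradle

TASK

Press down the thumb bar of the cleaning cradle with one fingertip to hold its spring flap up, and with the other fingertip slide the bronze ring along the channel, under the flap, until it is home against the stop. Keep the flap up until the ring is home, then let it close onto the ring and move clear. Only slide the ring, never pick it up, and leave the other things where they lie.

Things in the scene. Friction and masses are not known exactly. Their poses are not given: they have to be found in the camera images.
- cradle: Ring-cleaning cradle screwed to the bench: grey base plate 6 mm thick (x -120 to 80, y -44 to 104 mm in its frame). Origin on the bench under the centre line of its open-topped channel; x runs along the channel from the open mouth (near the robot) to the stop, y left, z up. Channel floor at z = 6 mm, between rails 65 mm apart and 14 mm high (x -85 to 60). Rubber stop 22 mm high, face at x = 60
- hinge (a point): point on the axis of the flap's hinge pin, which runs parallel to the channel at y = 35, z = 48 mm of the cradle's frame, left of the channel, between two brackets 57 mm high at x = -90 and 70 mm; this point is at x = 0. Nothing of the cradle stands higher than 57 mm but the thumb bar when up (64 mm)
- keeper (a joint): turn of flap and thumb bar about the hinge pin, rad: 0 = shut (flap edge hanging in the channel 13 mm over its floor, barring the ring), grows as the bar goes down and the flap rises, hard limit 0.85. The flap clears the 30 mm high ring from 0.62 up; let down on the ring it reads about 0.51. A spring always shuts it: about 2.5 N on the bar at 0, 6 N at 0.7
- bar_mid (a point): on the axis of the thumb bar, a bent steel rod with a blue sleeve 12 mm thick (x = -105 to 40 mm of the cradle's frame, rod to -115 and 50), left of the hinge pin, 56 mm from it and parallel to the channel; this point at x = -32.5. It moves with the flap on an arc (follow it; fingertips cling): y = 90, z = 58 mm at 0 rad; y = 83, z = 20 mm at 0.7. Press it anywhere; a fingertip can slide along it
- flap_edge (a point): middle of the free edge of the flap, a green plate 3 mm thick, 57 mm long along the channel (x = 8 to 65 mm of the cradle's frame) and 44 mm from hinge to edge, over the left half of the channel. Shut: edge at y = 2, z = 19 mm; at 0.73 rad the flap is level at z = 48 mm, its edge at y = -9 mm
- ring_mid (a point): centre of the bronze core ring to be slid, half-way up: outer diameter 60 mm, bore 54 mm, 30 mm high, about 0.14 kg, lying flat on the channel floor in front of the flap (its centre 36 to 66 mm before the cradle's origin)
- ring: the same bronze ring, origin at the centre of its underside
- home (a point): where ring_mid is when the ring is home, touching the stop: on the channel's centre line 30 mm beyond the cradle's origin and 21 mm above the bench; fixed, with the cradle's axes
- dish_mid (a point): centre of an open glass petri dish, 90 mm across, 15 mm high, in the white tray right of the cradle; leave alone
- spare_mid (a point): centre of two nested spare bronze rings, 84 mm across, 30 mm high, in the white tray (wall 22 mm high); leave alone
- lifter_mid (a point): middle of the steel ring lifter, an upright plunger with a round foot 48 mm across and a knob, 84 mm high, standing on the bench beyond the cradle's stop; leave alone
- brush_mid (a point): a hand brush 160 mm long lying on the bench left of the cradle, 30 mm or more beyond the bar, roughly parallel to it; the point is near its middle; leave alone
Not all that is in view belongs to the job. What is meant by the cradle is not orange, and is the smaller of those in its own colour.

How it is judged:
On the way, in this order (a step that is already met when the one before it is completed fails the run):
1. a fingertip on the thumb bar holds the flap up while the ring is still in front of it (value of joint keeper above 0.57 rad and contact force between the fingers and keeper above 0.5 N and x of ring_mid in the frame of home below -0.046 m), for 0.1 s.
2. with one fingertip on the thumb bar and the flap up, the other is pushing the ring in under the flap (value of joint keeper above 0.57 rad and contact force between the fingers and keeper above 0.5 N and contact force between the fingers and ring above 0.05 N and x of ring_mid in the frame of home between -0.04 and -0.008 m), for 0.05 s.
3. the ring is home while the flap is still held up by the thumb bar (value of joint keeper above 0.57 rad and contact force between the fingers and keeper above 0.5 N and x of ring_mid in the frame of home above -0.004 m), for 0.05 s.
At the end, for the whole second after the job is handed in: the ring lies flat against the stop (within 4 mm along the channel), at rest, with the flap let down and pressing on it (flap angle below 0.56 rad) (x of ring_mid in the frame of home above -0.004 m and distance between ring_mid and home below 0.007 m and angle between ring's own z axis and vertical below 0.06 rad and linear speed of ring below 0.01 m/s and contact force between keeper and ring above 0.5 N and value of joint keeper below 0.56 rad and velocity of joint keeper below 0.05 rad/s); the robot touches nothing.
It fails at once if the ring is picked up or tipped (z of ring_mid in the frame of home above 0.008 m or angle between ring's own z axis and vertical above 0.25 rad).
It fails at once if the flap is let down on the ring, or the ring jammed against it, before the ring is home (contact force between keeper and ring above 3 N and x of ring_mid in the frame of home below -0.008 m).
It fails at once if the petri dish, spare rings, ring lifter or brush is moved (distance of any of dish_mid, spare_mid, lifter_mid from where it was at the start of the episode above 0.015 m or distance of brush_mid from where it was at the start of the episode above 0.02 m).
It also fails if it takes over 43 s, if anything falls off the work surface, if the arm or the gripper's body presses on something with over 40 N, if the wrist force passes 120 N, or if a joint passes its speed limit or range.

ROBOT

A 7-joint arm with a two-finger parallel gripper is mounted at the origin on the work surface. World frame = base frame: x ahead of the robot, y to its left, z up, the work surface at z = 0. Lengths are in m, angles in rad, forces in N, time in s.
With the tool pointing down it reaches from about 0.425 to 0.925 m from the base axis. Payload 6.8 kg.
Tool frame: the origin (TCP) lies midway between the tips of the shut fingers; the grasp point (between the pads) lies 19 mm behind it; z points along the fingers, y is the direction in which the jaws open and shut (so a half turn about z gives the same grasp; the last joint's range is limited). The gripper opens to 85 mm and grips with 20 to 120 N. Pads are 22 mm wide; open, the fingers measure 114 mm over their backs; the gripper's body (76 mm by 85 mm) begins 54 mm behind the grasp point. The pads swing forward as they close: fully open they stand 13 mm farther back than shut.
Start: joints at [1.057, 0.477, 0.022, 1.555, -0.011, 1.109, -0.083], TCP at [0.266, -0.62, 0.231] pointing down, gripper open.
Joint ranges: [-2.96, 2.96], [-0.34, 2.1], [-1.41, 1.46], [0.24, 2.44], [-1.37, 4.51], [0.17, 1.92], [-2.96, 2.96]. Speed limits (rad/s): [2.39, 2.39, 3.14, 3.14, 3.14, 3.14, 3.14].

INTERFACE

Orientations are given as a rotation vector (axis times angle).
In Python, from bench import r, imaging gives the robot as it stands.
- The arm moves only by the tool jog_arm, never from a script. Its argument "rows" is a list of rows, each an object with "delta_rot": the turn, a rotation vector about the tool's x, y, z in degrees, a list of three; "xyz": the shift along the tool's x, y, z in cm, a list of three; "fingers": the closure, from 0 (fully open) to 1 (shut). A call has exactly 5 rows; each row is the pose to reach, as a shift and turn from the pose measured when the call began, along the tool's axes at that moment; what a row does not reach only later rows make up. A row lasts 1/12 s, in which the tool goes at most 41.7 mm and 7.16 degrees, less where a joint would pass 70% of its speed; a pose out of reach is approached as far as the arm can. A call with a gripper value outside its range is refused whole. The fingers move at their own pace and stop on an object; "grip_force" is the grip in N (left out, the last holds). Time passes only in rows, so rows that repeat a pose let the fingers close, or fill a call up. It gives the time, the measured TCP pose, the force and the opening at its end, in the units of the state.
- r.get_obs(): the state, without advancing time (a new reading comes with each control period).
- imaging.grab_frame(name): name is "side" or "top"; returns the picture (480x640x3 uint8, blue, green, red); there is no depth.
- imaging.camera_info(name): a dict with "camera_matrix" (3x3 intrinsics, pixels), "xyz" and "attitude" of the camera in the world. Camera axes: x right, y down, z forward; pixel columns grow to the right and rows downward; lengths in m; the calibration is good to about 2 mm. A picture is of the moment at which its call begins. camera_info takes no time and is no camera call.
- r.hand_in(): hands the job in, once; it reports no verdict.
Trained networks look in the newest picture that a camera, given by its name, has taken for a name from the list of things; names that differ only in an ending like _2 or _b are one class to them, and where a whole thing is asked for, a point or a joint stands for the part that bears it (a point fixed in the world has none). Each returns a list of dicts, best first, with "conf" (0 to 1); they miss things now and then, are a little off and sometimes report something else, mostly with a low value. They report only what shows in the picture. A call takes as long as a camera call. They do not tell look-alikes from the thing itself.
- imaging.find_in(camera, query): "position" ([column, row] in pixels, amid what is visible of it).
- imaging.cut_out(camera, query): "region" (480x640 bool, what is visible of it) and "position" ([column, row] in pixels, amid what is visible of it).
- imaging.tip_of(camera, query): "position" ([column, row] in pixels: a listed point, or the origin of a listed thing).
The state is a dict: "clock": time; "joints": joint angles; "qvel": joint speeds; "tau": joint torques, N m; "tcp_pos": TCP position; "orientation": TCP orientation; "contact_force": force on the tool from outside, world axes, zero at the start; "moment": the same for the moment, N m; "grip_width": finger opening in m.
Only numpy, scipy, OpenCV 4.12 (cv2) and the standard library are available. Lean on these libraries where they do the work, as an engineer would, in place of code of your own. Each camera call takes 0.05 s, during which the arm holds its last target.

## Working session

There is one attempt and no reset: what is moved stays moved. The work goes in short steps, Python scripts to look and compute and a tool call to move; the robot and the scene stay as the last step left them, time stands still between calls to the robot, and variables do not carry over. Pictures are saved under pics/ and viewed, and the job is handed in when it is done.

Besides the shell and the picture viewer there is one more tool, called after ">>>" by a JSON object that holds its "fn" and its "kwargs". jog_arm: Moves the arm, as the interface text tells. Its arguments: {"type":"object","properties":{"rows":{"type":"array","items":{"type":"object","properties":{"delta_rot":{"type":"array","items":{"type":"number"}},"xyz":{"type":"array","items":{"type":"number"}},"fingers":{"type":"number"}}}},"grip_force":{"type":"number"}},"required":["rows"]}

```bash
ls; mkdir -p pics; python3 - <<'E'
from bench import r, imaging
import cv2
print(r.get_obs())
for n in("side","top"):
    im=imaging.grab_frame(n); cv2.imwrite(f"pics/{n}0.png",im); print(n,imaging.camera_info(n))
E
```

```text
pics
{'clock': 0.0, 'joints': array([ 1.05690057,  0.47778932,  0.02234572,  1.55647145, -0.01154397,
        1.1092429 , -0.08311263]), 'qvel': array([ 1.09705939e-03, -6.28022018e-04,  3.92121768e-05, -1.22764748e-03,
       -3.72555409e-05,  1.24148473e-03, -1.72991665e-03]), 'tau': array([ 8.84221263e-04, -5.96445358e+01,  1.60784896e+00, -2.81198269e+01,
        1.23232801e-02,  9.36555531e-03,  1.33321117e-05]), 'tcp_pos': array([ 0.2662203 , -0.61964658,  0.23032458]), 'orientation': array([-3.07546368e+00, -6.32685452e-01,  7.10455087e-04]), 'contact_force': array([ 0.78289916,  0.03761473, -0.30075296]), 'moment': array([ 0.00921609, -0.04110212, -0.01581681]), 'grip_width': 0.08538934953252214}
side {'camera_matrix': array([[555.03661387,   0.        , 319.71745376],
       [  0.        , 555.03661387, 245.08380708],
       [  0.        ,   0.        ,   1.        ]]), 'xyz': array([0.16034758, 0.8008687 , 0.82739282]), 'attitude': array([-0.54722455,  2.62330466, -1.22954176])}
top {'camera_matrix': array([[442.99782054,   0.        , 323.69564172],
       [  0.        , 442.99782054, 243.37782803],
       [  0.        ,   0.        ,   1.        ]]), 'xyz': array([ 2.94908557e-01, -8.30163208e-04,  1.18752268e+00]), 'attitude': array([-2.05647573,  2.1522771 , -0.23650655])}
```

View pics/side0.png

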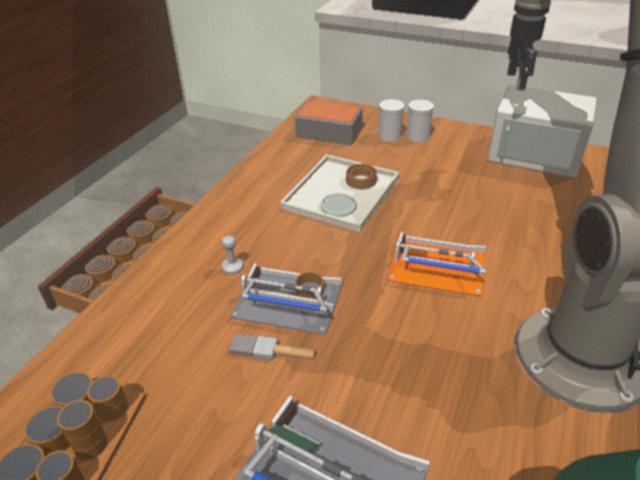

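View pics/top0.png

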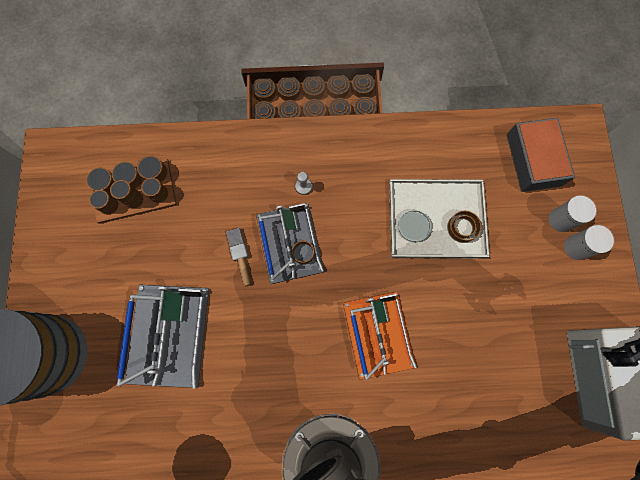

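The wanted cradle is the small grey one, at about (290,243) in top and (288,297) in side. It holds the ring, and the lifter and brush are nearby. Next I'll fit its pose from both views.

```bash
cat > h.py <<'E'
import numpy as np, cv2
from scipy.spatial.transform import Rotation as R
from bench import r, imaging
CI={n:imaging.camera_info(n) for n in("side","top")}
def proj(n,P):
    c=CI[n]; Rw=R.from_rotvec(c["attitude"]).as_matrix()
    p=(np.atleast_2d(P)-c["xyz"])@Rw; p=p@c["camera_matrix"].T
    return p[:,:2]/p[:,2:]
def atz(n,uv,z):
    c=CI[n]; d=R.from_rotvec(c["attitude"]).as_matrix()@np.linalg.inv(c["camera_matrix"])@np.array([uv[0],uv[1],1.])
    return c["xyz"]+d*(z-c["xyz"][2])/d[2]
def crop(n,im,u,v,w,h,s,name):
    cv2.imwrite(name,cv2.resize(im[v:v+h,u:u+w],None,fx=s,fy=s,interpolation=cv2.INTER_CUBIC))
E
python3 - <<'E'
from h import *
for n in("side","top"):
    im=imaging.grab_frame(n)
    if n=="top": crop(n,im,215,165,125,125,5,"pics/top1.png")
    else: crop(n,im,205,220,150,150,4,"pics/side1.png")
    for q in("cradle","hinge","bar_mid","flap_edge","ring_mid","ring","brush_mid","lifter_mid"):
        print(n,q,[(np.round(d["position"],1).tolist(),round(d["conf"],2)) for d in imaging.tip_of(n,q)])
E
```

```text
side cradle [([285.8, 287.0], 0.9), ([428.5, 257.1], 0.59), ([324.3, 456.8], 0.57)]
side hinge [([430.8, 247.1], 0.79), ([309.1, 455.8], 0.61), ([276.0, 284.2], 0.59)]
side bar_mid [([283.3, 300.8], 0.85), ([445.9, 263.1], 0.57), ([229.3, 251.5], 0.18)]
side flap_edge [([299.3, 432.8], 0.9), ([268.3, 281.6], 0.67), ([414.1, 251.3], 0.66), ([271.6, 350.3], 0.51), ([282.0, 299.8], 0.23)]
side ring_mid [([305.7, 286.4], 0.97)]
side ring [([307.2, 289.6], 0.65)]
side brush_mid [([273.1, 349.0], 0.57), ([308.6, 292.0], 0.56), ([336.5, 200.5], 0.44)]
side lifter_mid [([229.0, 251.9], 0.57), ([268.3, 280.0], 0.32)]
top cradle [([296.7, 233.8], 0.84), ([388.7, 323.1], 0.8), ([300.9, 181.1], 0.72), ([182.5, 323.2], 0.65)]
top hinge [([282.5, 234.4], 0.91), ([380.8, 329.0], 0.64)]
top bar_mid [([359.7, 343.9], 0.79), ([125.2, 338.1], 0.68), ([266.9, 246.1], 0.62)]
top flap_edge [([381.6, 312.4], 0.94), ([295.5, 225.3], 0.9), ([178.3, 309.3], 0.64)]
top ring_mid [([301.7, 251.4], 0.6)]
top ring [([302.4, 255.2], 0.72)]
top brush_mid [([239.0, 259.0], 0.93)]
top lifter_mid [([301.2, 180.8], 0.7)]
```

```bash
cat > fit.py <<'E'
from h import *
from scipy.optimize import least_squares
def T(p,q):
    q=np.atleast_2d(q).astype(float)/1000; c,s=np.cos(p[2]),np.sin(p[2])
    return np.c_[p[0]+c*q[:,0]-s*q[:,1],p[1]+s*q[:,0]+c*q[:,1],q[:,2]]
obs=[("side",(285.8,287),(0,0,0)),("side",(276,284.2),(0,35,48)),("side",(283.3,300.8),(-32.5,90,58)),("side",(268.3,281.6),(36.5,2,19)),
("top",(296.7,233.8),(0,0,0)),("top",(282.5,234.4),(0,35,48)),("top",(266.9,246.1),(-32.5,90,58)),("top",(295.5,225.3),(36.5,2,19))]
f=lambda p:np.concatenate([proj(n,T(p,q))[0]-uv for n,uv,q in obs])
if __name__=="__main__":
    s=least_squares(f,[.6,.1,0.1],loss="soft_l1"); p=s.x
    print(p,np.degrees(p[2])); print(np.round(f(p).reshape(-1,2),1))
    for n,uv in(("side",(305.7,286.4)),("top",(301.7,251.4))):
        w=atz(n,uv,.021); d=w[:2]-p[:2];c,s_=np.cos(p[2]),np.sin(p[2]);print("ring",n,w,[c*d[0]+s_*d[1],-s_*d[0]+c*d[1]])
    def draw(p,tag):
      for n,(u,v,w,h,sc) in {"top":(215,165,125,125,5),"side":(205,220,150,150,4)}.items():
        im=imaging.grab_frame(n)[v:v+h,u:u+w]; im=cv2.resize(im,None,fx=sc,fy=sc,interpolation=cv2.INTER_CUBIC)
        for line,col in(([(-120,-44,6),(80,-44,6),(80,104,6),(-120,104,6),(-120,-44,6)],(0,255,255)),([(-105,90,58),(40,90,58)],(0,0,255)),([(-90,35,48),(70,35,48)],(255,0,255)),([(8,2,19),(65,2,19)],(0,255,0)),([(-85,-33,20),(60,-33,20)],(255,255,0))):
            uv=((proj(n,T(p,line))-[u,v]+.5)*sc).astype(int)
            cv2.polylines(im,[uv],False,col,1)
        cv2.imwrite(f"pics/{n}_{tag}.png",im)
    draw(p,"fit1")
E
python3 fit.py
```

```text
[0.58931028 0.05775765 0.12481397] 7.1513135869384445
[[-1.   2.8]
 [ 1.7  0.1]
 [-0.1  1.9]
 [-0.5 -0.9]
 [ 2.3  1.3]
 [ 2.4 -1.5]
 [-1.3  1.3]
 [ 0.3 -4.5]]
ring side [0.54261052 0.05050087 0.021     ] [np.float64(-0.04723987383191237), np.float64(-0.0013866663449333986)]
ring top [0.53859621 0.05101347 0.021     ] [np.float64(-0.05115914764834035), np.float64(-0.0003783104437740043)]
```

View pics/top_fit1.png

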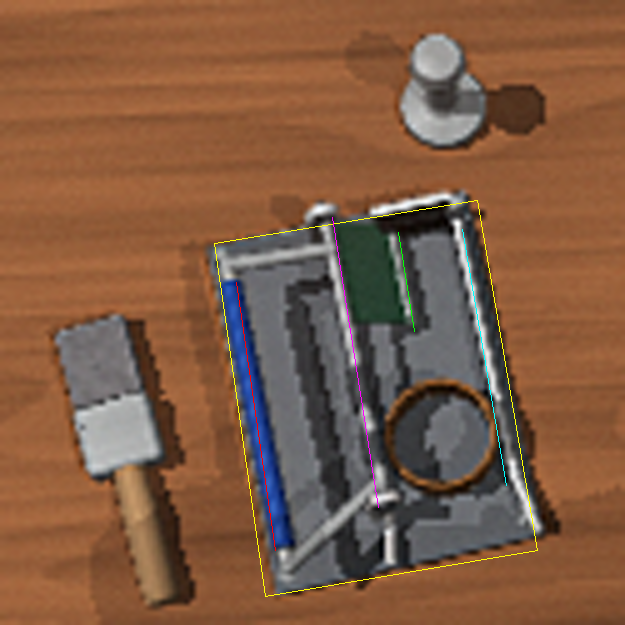

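View pics/side_fit1.png

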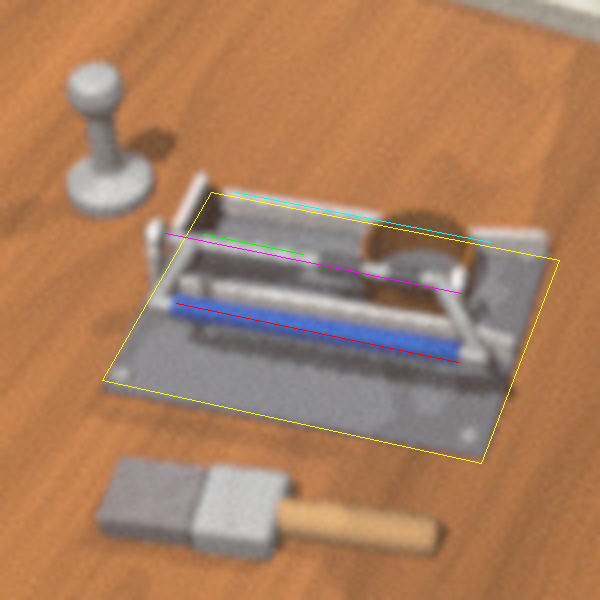

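View pics/top1.png

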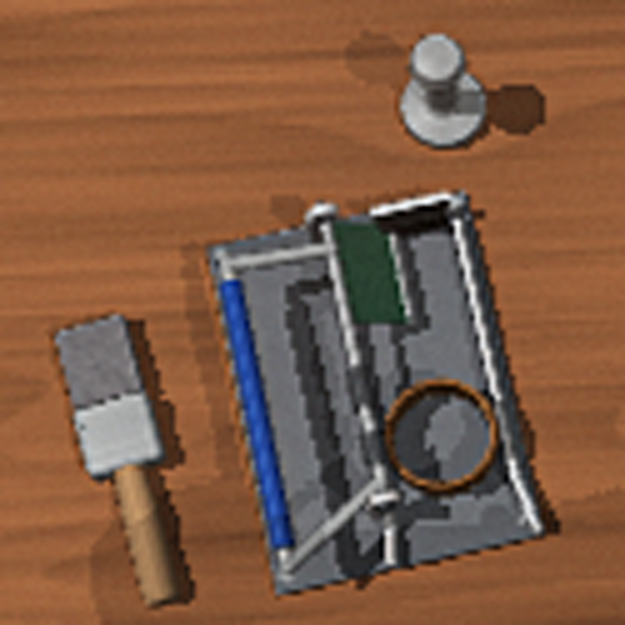

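```bash
cat > fit2.py <<'E'
from fit import *
def run(draw=True):
    tp=[((212,246),(80,104,6)),((278,594),(-120,104,6)),((547,528),(-120,-44,6)),((231,281),(40,90,60)),((284,548),(-105,90,60)),((410,324),(8,2,19))]
    sd=[((486,462),(-120,104,6)),((105,385),(80,104,6)),((550,245),(-120,-44,6)),((172,305),(40,90,58)),((460,352),(-105,90,58))]
    o=[("top",(np.array(a)+.5)/5-.5+[215,165],q) for a,q in tp]+[("side",(np.array(a)+.5)/4-.5+[205,220],q) for a,q in sd]
    f=lambda p:np.concatenate([proj(n,T(p,q))[0]-uv for n,uv,q in o])
    s=least_squares(f,[.59,.06,.15],loss="soft_l1"); return s.x,np.round(f(s.x).reshape(-1,2),1)
if __name__=="__main__":
    p,e=run(); print(p,np.degrees(p[2])); print(e)
    def inv(w): 
        d=w[:2]-p[:2];c,s_=np.cos(p[2]),np.sin(p[2]);return np.round([c*d[0]+s_*d[1],-s_*d[0]+c*d[1]],4)
    print("ringtop",inv(atz("top",(np.array([442,436])+.5)/5-.5+[215,165],.036)))
    for n,uv in(("side",(305.7,286.4)),("top",(301.7,251.4))): print(inv(atz(n,uv,.021)))
    for n,(u,v,w,h,sc) in {"top":(215,165,125,125,5),"side":(205,220,150,150,4)}.items():
        im=imaging.grab_frame(n)[v:v+h,u:u+w]; im=cv2.resize(im,None,fx=sc,fy=sc,interpolation=cv2.INTER_CUBIC)
        a=np.linspace(0,2*np.pi,40); ci=[(-50+30*np.cos(t),30*np.sin(t),36) for t in a]
        for line,col in(([(-120,-44,6),(80,-44,6),(80,104,6),(-120,104,6),(-120,-44,6)],(0,255,255)),([(-105,90,58),(40,90,58)],(0,0,255)),([(-90,35,48),(70,35,48)],(255,0,255)),([(8,2,19),(65,2,19)],(0,255,0)),([(-85,-33,20),(60,-33,20)],(255,255,0)),(ci,(255,255,255))):
            uv=((proj(n,T(p,line))-[u,v]+.5)*sc).astype(int)
            cv2.polylines(im,[uv],False,col,1)
        cv2.imwrite(f"pics/{n}_fit2.png",im)
E
python3 fit2.py
```

```text
[0.59417917 0.05805714 0.17769005] 10.180890137016247
[[-0.9 -0.2]
 [-0.1  0.1]
 [-0.   1.2]
 [ 0.2  0.1]
 [ 0.4 -0.3]
 [ 0.5 -0.3]
 [-0.1 -2.3]
 [-1.1  0.1]
 [-0.2  1. ]
 [ 0.6  0.1]
 [ 0.2  0.3]]
ringtop [-0.061  -0.0003]
[-0.0521  0.0017]
[-0.056   0.0029]
```

View pics/top_fit2.png

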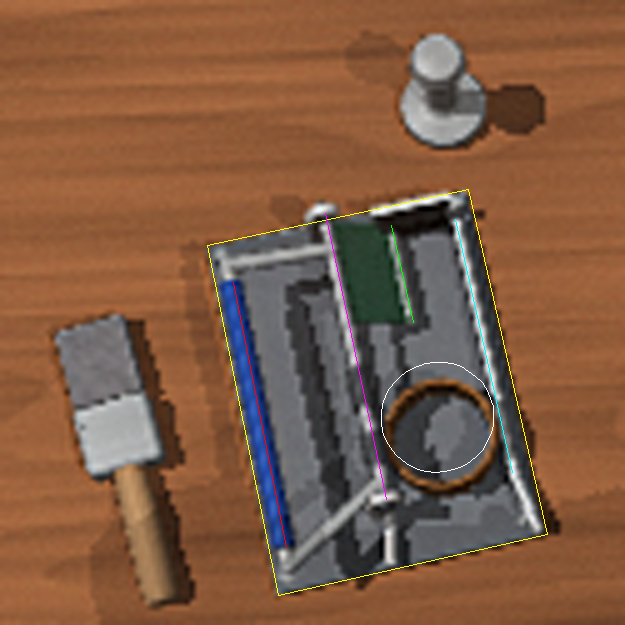

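View pics/side_fit2.png

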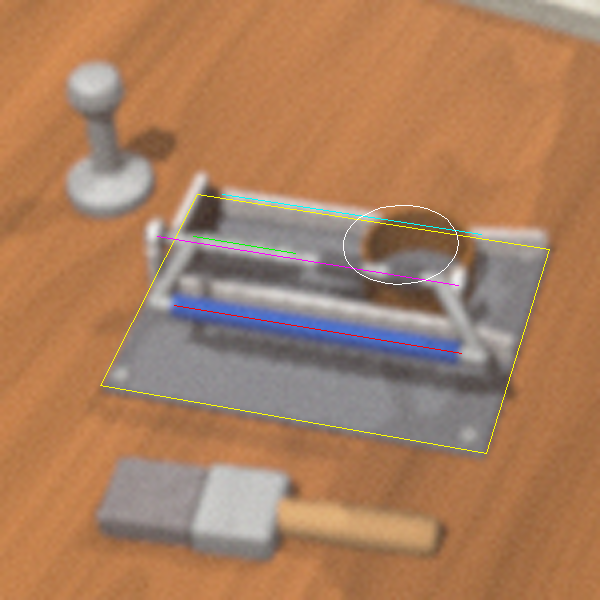

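```bash
cat > go.py <<'E'
from h import *
import sys
P=np.array([0.5942,0.0581]); YAW=0.1777
def cr2w(q):  # mm cradle
    q=np.array(q,float)/1000; c,s=np.cos(YAW),np.sin(YAW)
    return np.array([P[0]+c*q[0]-s*q[1],P[1]+s*q[0]+c*q[1],q[2]])
def w2cr(w):
    d=np.array(w[:2])-P; c,s=np.cos(YAW),np.sin(YAW)
    return np.round(1000*np.array([c*d[0]+s*d[1],-s*d[0]+c*d[1],w[2]]),1)
def Rt(a): # bar finger ahead by a deg
    t=YAW-np.radians(a); c,s=np.cos(t),np.sin(t)
    return R.from_matrix(np.array([[c,s,0],[s,-c,0],[0,0,-1.]]))
def delta(w,a):
    o=r.get_obs(); R0=R.from_rotvec(o["orientation"])
    d=R0.inv().apply(w-o["tcp_pos"])*100
    print("t",round(o["clock"],2),"tcp cr",w2cr(o["tcp_pos"]),"F",np.round(o["contact_force"],1),"w",round(o["grip_width"]*1000,1))
    print("xyz cm",np.round(d,2),"rot",np.round(np.degrees((R0.inv()*Rt(a)).as_rotvec()),2))
E
python3 - <<'E'
from go import *
delta(np.array([.55,-.2,.23]),15)
delta(cr2w([-98,47.5,130]),15)
E
```

```text
t 1.2 tcp cr [-442.4 -609.7  231.3] F [-0.6  0.3 -0.2] w 85.3
xyz cm [ 42.64 -27.41   0.13] rot [ 0.   -0.   28.07]
t 1.2 tcp cr [-442.4 -609.7  231.3] F [-0.6  0.3 -0.2] w 85.3
xyz cm [ 48.41 -56.23  10.13] rot [ 0.   -0.   28.07]
```

>>> {"fn": "jog_arm", "kwargs": {"rows": [{"xyz": [3.36,-2.16,0],"delta_rot": [0,0,0],"fingers": 0.1},{"xyz": [6.7,-4.3,0],"delta_rot": [0,0,0],"fingers": 0.1},{"xyz": [10.1,-6.5,0],"delta_rot": [0,0,0],"fingers": 0.1},{"xyz": [13.4,-8.6,0],"delta_rot": [0,0,0],"fingers": 0.1},{"xyz": [16.8,-10.8,0],"delta_rot": [0,0,0],"fingers": 0.1}], "grip_force": 40}}

```text
clock: 1.62
tcp_pos: [0.3788, -0.4533, 0.2315]
orientation: [3.077, 0.632, 0.0]
contact_force: [1.2, 1.0, -0.5]
grip_width: 0.0768
```

>>> {"fn": "jog_arm", "kwargs": {"rows": [{"xyz": [3.36,-2.16,0],"delta_rot": [0,0,0],"fingers": 0.1},{"xyz": [6.7,-4.3,0],"delta_rot": [0,0,0],"fingers": 0.1},{"xyz": [10.1,-6.5,0],"delta_rot": [0,0,0],"fingers": 0.1},{"xyz": [13.4,-8.6,0],"delta_rot": [0,0,0],"fingers": 0.1},{"xyz": [16.8,-10.8,0],"delta_rot": [0,0,0],"fingers": 0.1}]}}

```text
clock: 2.03
tcp_pos: [0.4914, -0.2863, 0.2318]
orientation: [3.076, 0.631, 0.001]
contact_force: [0.4, -0.9, 0.0]
grip_width: 0.0767
```

```bash
python3 - <<'E'
from go import *
delta(cr2w([-98,47.5,150]),15)
E
```

```text
t 2.03 tcp cr [-162.1 -320.8  231.8] F [ 0.4 -0.9  0. ] w 76.7
xyz cm [ 14.53 -34.46   8.14] rot [ 0.06 -0.04 28.01]
```

>>> {"fn": "jog_arm", "kwargs": {"rows": [{"xyz": [1.4,-3.4,0.4],"delta_rot": [0,0,5.6],"fingers": 0.1},{"xyz": [2.8,-6.8,0.8],"delta_rot": [0,0,11.2],"fingers": 0.1},{"xyz": [4.2,-10.2,1.2],"delta_rot": [0,0,16.8],"fingers": 0.1},{"xyz": [5.6,-13.6,1.6],"delta_rot": [0,0,22.4],"fingers": 0.1},{"xyz": [7.2,-17,2],"delta_rot": [0.06,-0.04,28],"fingers": 0.1}]}}

```text
clock: 2.45
tcp_pos: [0.4901, -0.1002, 0.2117]
orientation: [3.138, -0.14, 0.0]
contact_force: [0.7, -0.5, -0.4]
grip_width: 0.0771
```

```bash
python3 - <<'E'
from go import *
delta(cr2w([-98,47.5,120]),15)
E
```

```text
t 2.45 tcp cr [-130.4 -137.5  211.7] F [ 0.7 -0.5 -0.4] w 77.1
xyz cm [ -1.75 -18.7    9.16] rot [ 0.02 -0.02 -0.29]
```

>>> {"fn": "jog_arm", "kwargs": {"rows": [{"xyz": [-0.4,-3.8,1.5],"delta_rot": [0,0,0],"fingers": 0.1},{"xyz": [-0.8,-7.6,3],"delta_rot": [0,0,0],"fingers": 0.1},{"xyz": [-1.2,-11.4,5],"delta_rot": [0,0,0],"fingers": 0.1},{"xyz": [-1.6,-15.2,7],"delta_rot": [0,0,-0.2],"fingers": 0.1},{"xyz": [-1.75,-18.7,9.16],"delta_rot": [0,0,-0.3],"fingers": 0.1}]}}

```text
clock: 2.87
tcp_pos: [0.4893, 0.0874, 0.1213]
orientation: [-3.139, 0.131, -0.003]
contact_force: [1.0, 0.0, 0.5]
grip_width: 0.0773
```

```bash
python3 - <<'E'
from go import *
delta(cr2w([-98,47.5,75]),15)
o=r.get_obs()
for n,(u,v,w,h,sc) in {"top":(215,165,140,140,5),"side":(205,160,180,180,4)}.items():
    im=imaging.grab_frame(n); crop(n,im,u,v,w,h,sc if sc==4 else 4,f"pics/{n}_a.png")
E
```

```text
t 2.87 tcp cr [-98.1  47.4 121.3] F [1.  0.  0.5] w 77.3
xyz cm [-0.01 -0.01  4.63] rot [-0.02 -0.12  0.02]
```

View pics/side_a.png

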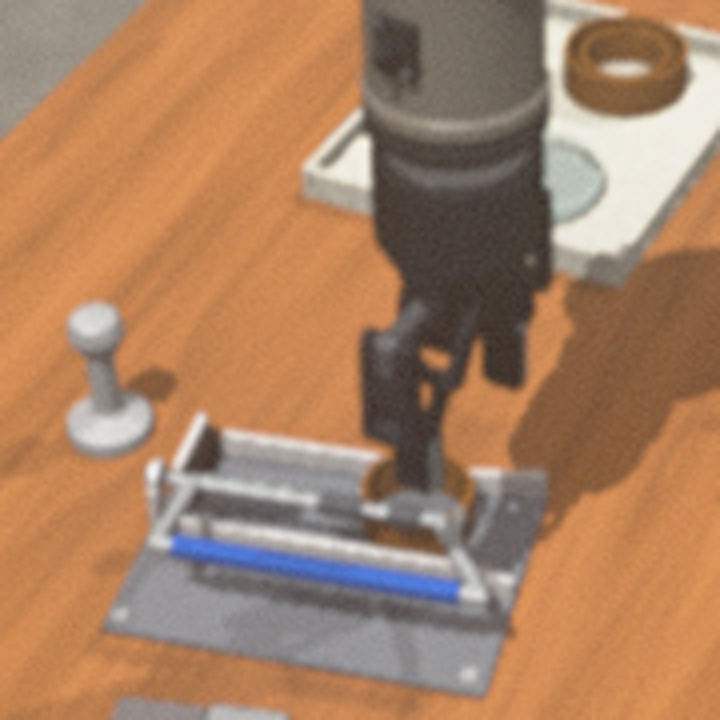

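View pics/top_a.png

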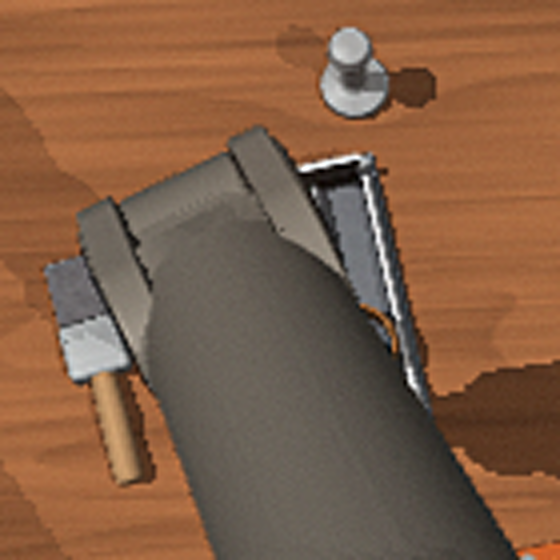

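```bash
python3 - <<'E'
from go import *
o=r.get_obs(); Ro=R.from_rotvec(o["orientation"])
for back in(11,13):
  for s in(-1,1):
    for off in(38.5,45,51):
      w=o["tcp_pos"]+Ro.apply([0,s*off/1000,-back/1000]); print(back,s,off,w2cr(w),(proj("side",w)[0]-[205,160])*4)
E
```

```text
11 -1 38.5 [-89.7  89.5 130.1] [424.33229478 475.93053107]
11 -1 45 [-88.   95.8 130.1] [417.44997492 484.55551452]
11 -1 51 [-86.5 101.6 130.1] [411.04409312 492.58342161]
11 1 38.5 [-108.8   15.   129.9] [501.5761042  379.12791358]
11 1 45 [-110.5    8.7  129.9] [507.7553567 371.3840203]
11 1 51 [-112.     2.8  129.9] [513.41475201 364.29161661]
13 -1 38.5 [-89.7  89.5 132.1] [424.20309469 472.73054983]
13 -1 45 [-88.   95.8 132.1] [417.31161015 481.35248193]
13 -1 51 [-86.5 101.6 132.1] [410.89713152 489.37763223]
13 1 38.5 [-108.8   14.9  131.9] [501.54468069 375.96853867]
13 1 45 [-110.5    8.7  131.9] [507.73135179 368.22839823]
13 1 51 [-112.     2.8  131.9] [513.39748917 361.13949721]
```

>>> {"fn": "jog_arm", "kwargs": {"rows": [{"xyz": [-0.1,0.2,1.6],"delta_rot": [0,0,0],"fingers": 0.1},{"xyz": [-0.1,0.45,3.2],"delta_rot": [0,0,0],"fingers": 0.1},{"xyz": [-0.1,0.45,4.8],"delta_rot": [0,0,0],"fingers": 0.1},{"xyz": [-0.1,0.45,5.8],"delta_rot": [0,-0.1,0],"fingers": 0.1},{"xyz": [-0.1,0.45,6.1],"delta_rot": [0,-0.1,0],"fingers": 0.1}]}}

```text
clock: 3.38
tcp_pos: [0.4851, 0.087, 0.0568]
orientation: [-3.138, 0.117, 0.012]
contact_force: [-0.2, -0.1, 0.2]
grip_width: 0.0765
```

```bash
python3 - <<'E'
from go import *
delta(cr2w([-98,42,50]),15)
delta(cr2w([-98,35,13]),15)
im=imaging.grab_frame("side"); crop("side",im,205,180,160,160,5,"pics/side_b.png")
E
```

```text
t 3.38 tcp cr [-102.3   47.7   56.8] F [-0.2 -0.1  0.2] w 76.5
xyz cm [0.57 0.44 0.68] rot [-0.05  0.43  0.53]
t 3.38 tcp cr [-102.3   47.7   56.8] F [-0.2 -0.1  0.2] w 76.5
xyz cm [0.77 1.13 4.38] rot [-0.05  0.43  0.53]
```

View pics/side_b.png

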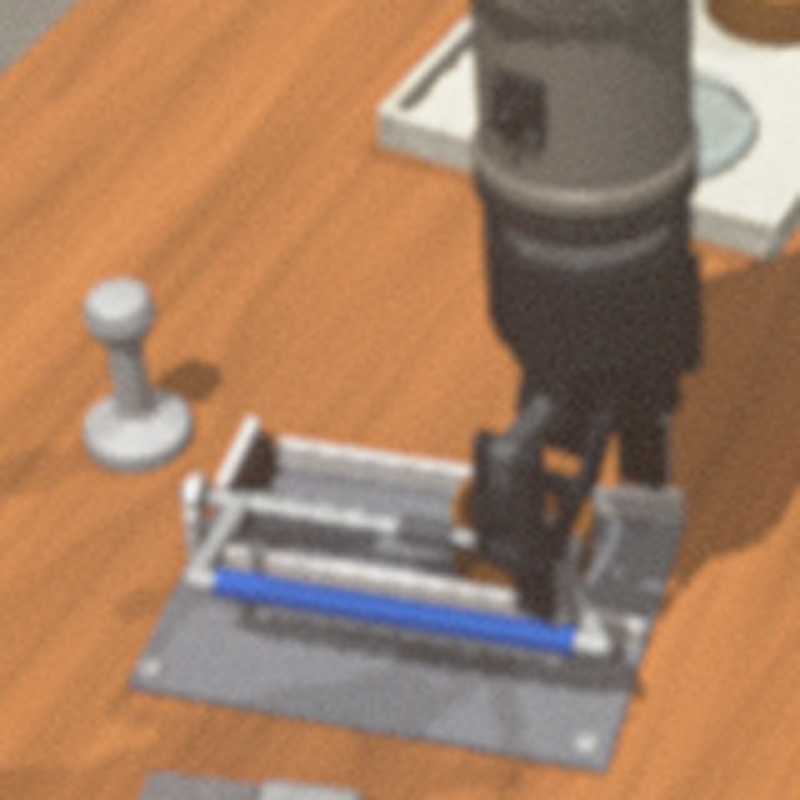

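```bash
python3 - <<'E'
from go import *
delta(cr2w([-98,42,50]),15)
o=r.get_obs();print(np.round(o["joints"],3),np.round(o["qvel"],3))
E
```

```text
t 3.43 tcp cr [-102.1   47.8   57.1] F [-0.7 -0.2 -0.1] w 76.7
xyz cm [0.55 0.46 0.71] rot [-0.07  0.4   0.54]
[-0.107  0.448 -0.236  2.104  0.171  0.613 -2.107] [ 0.002 -0.026 -0.008 -0.013 -0.008  0.021  0.005]
```

>>> {"fn": "jog_arm", "kwargs": {"rows": [{"xyz": [0.2,0.2,0],"delta_rot": [0,0,0],"fingers": 0.1},{"xyz": [0.4,0.4,0],"delta_rot": [0,0.2,0.3],"fingers": 0.1},{"xyz": [0.55,0.46,0],"delta_rot": [0,0.4,0.5],"fingers": 0.1},{"xyz": [0.55,0.46,0],"delta_rot": [0,0.4,0.5],"fingers": 0.1},{"xyz": [0.55,0.46,0],"delta_rot": [0,0.4,0.5],"fingers": 0.1}]}}

```text
clock: 3.85
tcp_pos: [0.4908, 0.0821, 0.0576]
orientation: [-3.137, 0.132, -0.002]
contact_force: [0.1, -0.7, 0.1]
grip_width: 0.0764
```

```bash
python3 - <<'E'
from go import *
delta(cr2w([-98,42,50]),15)
delta(cr2w([-98,35,13]),15)
E
```

```text
t 3.85 tcp cr [-97.5  41.8  57.6] F [ 0.1 -0.7  0.1] w 76.4
xyz cm [-0.05 -0.    0.76] rot [-0.08 -0.06  0.01]
t 3.85 tcp cr [-97.5  41.8  57.6] F [ 0.1 -0.7  0.1] w 76.4
xyz cm [0.13 0.68 4.46] rot [-0.08 -0.06  0.01]
```

>>> {"fn": "jog_arm", "kwargs": {"rows": [{"xyz": [0,0,0.5],"delta_rot": [0,0,0],"fingers": 0.1},{"xyz": [0,-0.05,1.0],"delta_rot": [0,0,0],"fingers": 0.1},{"xyz": [0,-0.05,1.5],"delta_rot": [0,0,0],"fingers": 0.1},{"xyz": [0,-0.05,2.0],"delta_rot": [0,0,0],"fingers": 0.1},{"xyz": [0,0,2.4],"delta_rot": [0,0,0],"fingers": 0.1}]}}

```text
clock: 4.27
tcp_pos: [0.491, 0.0822, 0.033]
orientation: [-3.137, 0.131, -0.002]
contact_force: [0.6, -1.0, 2.8]
grip_width: 0.0773
```

```bash
python3 - <<'E'
from go import *
delta(cr2w([-98,35,13]),15)
im=imaging.grab_frame("side"); crop("side",im,205,180,160,160,5,"pics/side_c.png")
E
```

```text
t 4.27 tcp cr [-97.3  41.9  33. ] F [ 0.6 -1.   2.8] w 77.3
xyz cm [0.11 0.69 2.  ] rot [-0.09 -0.07  0.02]
```

View pics/side_c.png

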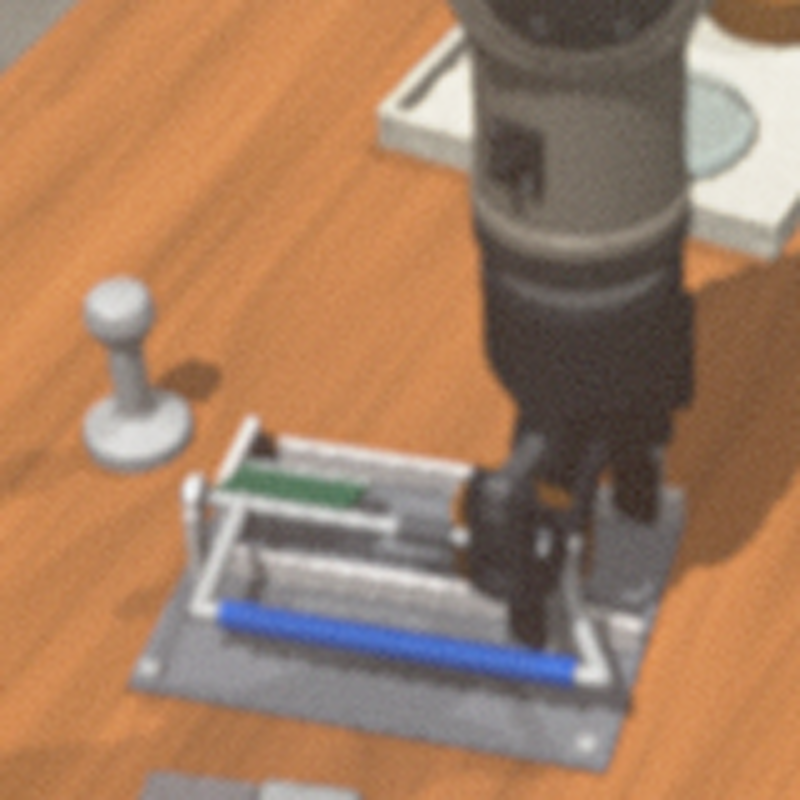

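```bash
python3 - <<'E'
from go import *
for y in(80,84,88,90,92,96,100): print(y,(proj("side",cr2w([-86,y,43]))[0]-[205,180])*5)
for x in(-105,40): print(x,(proj("side",cr2w([x,90,37]))[0]-[205,180])*5)
for z in(30,34,37,40):print(z,(proj("side",cr2w([-86,35+np.sqrt(56**2-(z-48)**2),z]))[0]-[205,180])*5)
E
```

```text
80 [533.58501664 640.52216759]
84 [531.01406799 647.77964359]
88 [528.42888031 655.07731465]
90 [527.13090982 658.74132781]
92 [525.82933499 662.41551559]
96 [523.21531207 669.79458502]
100 [520.58669029 677.2148653 ]
-105 [574.97952269 677.47099046]
40 [221.20039925 617.62147561]
30 [529.33599548 678.23154362]
34 [528.28323246 673.34763668]
37 [527.62380491 669.28278064]
40 [527.0721626  664.88629506]
```

>>> {"fn": "jog_arm", "kwargs": {"rows": [{"xyz": [0,-0.2,0],"delta_rot": [0,0,0],"fingers": 0.1},{"xyz": [0,-0.4,0],"delta_rot": [0,0,0],"fingers": 0.1},{"xyz": [0,-0.6,0],"delta_rot": [0,0,0],"fingers": 0.1},{"xyz": [0,-0.6,0],"delta_rot": [0,0,0],"fingers": 0.1},{"xyz": [0,-0.6,0],"delta_rot": [0,0,0],"fingers": 0.1}]}}

```text
clock: 4.73
tcp_pos: [0.4906, 0.0828, 0.0321]
orientation: [3.134, -0.138, -0.003]
contact_force: [0.5, -13.0, 5.3]
grip_width: 0.077
```

```bash
python3 - <<'E'
from go import *
delta(cr2w([-98,40,13]),15)
im=imaging.grab_frame("side"); crop("side",im,265,260,80,80,8,"pics/side_d.png")
print([(np.round(d["position"],1),round(d["conf"],2)) for d in imaging.tip_of("side","bar_mid")])
for th in (.2,.3,.4,.5,.6,.7,.75,.8):
    a=.18-th; print(th,np.round(proj("side",cr2w([-32.5,35+56*np.cos(a),48+56*np.sin(a)]))[0],1))
E
```

```text
t 4.73 tcp cr [-97.6  42.7  32.1] F [  0.5 -13.    5.3] w 77.0
xyz cm [0.03 0.26 1.91] rot [ 0.28  0.09 -0.21]
[(array([279. , 305.8]), 0.79), (array([445.5, 265.8]), 0.7)]
0.2 [283.7 306.3]
0.3 [283.9 308.1]
0.4 [284.2 309.7]
0.5 [284.6 311.1]
0.6 [285.1 312.2]
0.7 [285.6 313. ]
0.75 [285.8 313.4]
0.8 [286.1 313.6]
```

View pics/side_d.png

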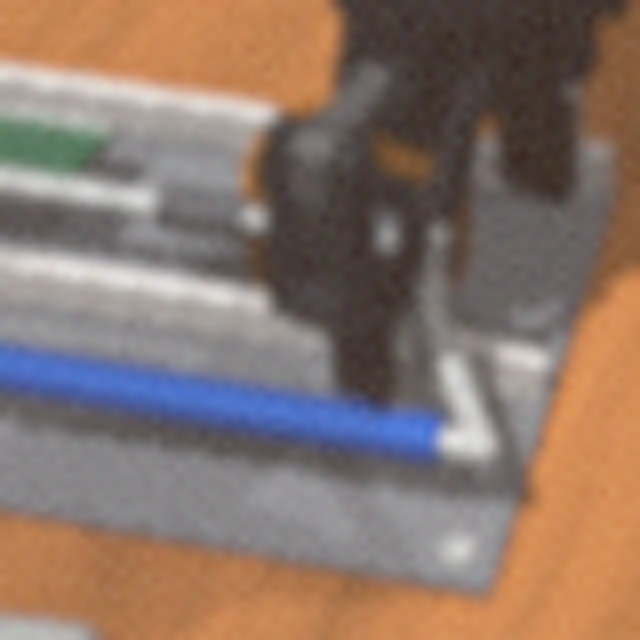

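>>> {"fn": "jog_arm", "kwargs": {"rows": [{"xyz": [0,0.2,0],"delta_rot": [0,0,0],"fingers": 0.1},{"xyz": [0,0.3,-0.8],"delta_rot": [0,0,0],"fingers": 0.1},{"xyz": [0,0.3,-1.8],"delta_rot": [0.2,0,-0.2],"fingers": 0.1},{"xyz": [0,0.3,-2.8],"delta_rot": [0.3,0,-0.2],"fingers": 0.1},{"xyz": [0,0.1,-3.6],"delta_rot": [0.3,0,-0.2],"fingers": 0.1}]}}

```text
clock: 5.25
tcp_pos: [0.4906, 0.0826, 0.0696]
orientation: [-3.137, 0.132, 0.001]
contact_force: [-0.1, -0.7, -0.4]
grip_width: 0.077
```

```bash
python3 - <<'E'
from go import *
delta(cr2w([-98,50,66]),15)
im=imaging.grab_frame("side"); crop("side",im,265,260,80,80,8,"pics/side_e.png")
E
```

```text
t 5.25 tcp cr [-97.6  42.4  69.6] F [-0.1 -0.7 -0.4] w 77.0
xyz cm [-0.23 -0.72  0.36] rot [-0.08  0.06  0.01]
```

View pics/side_e.png

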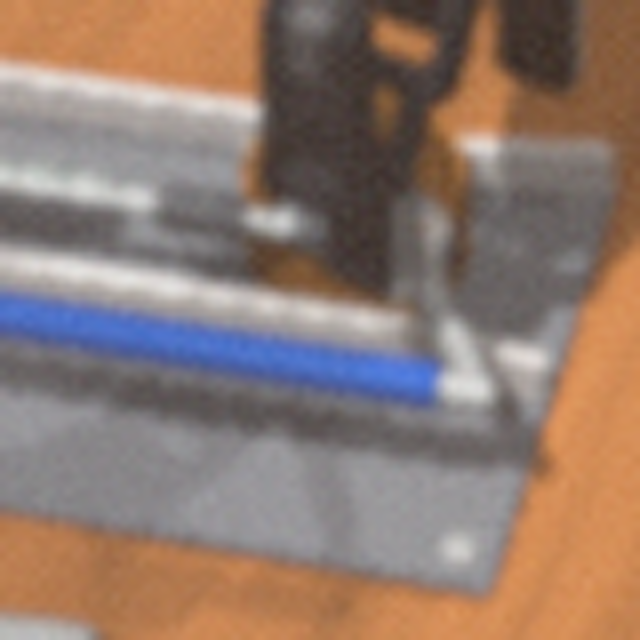

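```bash
python3 - <<'E'
from go import *
for z in(78,81,83):
  for y in(80,84,88,92): print(z,y,np.round((proj("side",cr2w([-86,y,z]))[0]-[265,260])*8))
E
```

```text
78 80 [370. 283.]
78 84 [366. 294.]
78 88 [361. 306.]
78 92 [357. 317.]
81 80 [369. 274.]
81 84 [365. 285.]
81 88 [361. 297.]
81 92 [357. 308.]
83 80 [369. 268.]
83 84 [365. 279.]
83 88 [361. 291.]
83 92 [357. 302.]
```

>>> {"fn": "jog_arm", "kwargs": {"rows": [{"xyz": [-0.1,-0.3,0],"delta_rot": [0,0,0],"fingers": 0.1},{"xyz": [-0.2,-0.6,0],"delta_rot": [0,0,0],"fingers": 0.1},{"xyz": [-0.2,-0.75,0.3],"delta_rot": [0,0,0],"fingers": 0.1},{"xyz": [-0.2,-0.75,0.6],"delta_rot": [0,0,0],"fingers": 0.1},{"xyz": [-0.2,-0.75,0.8],"delta_rot": [0,0,0],"fingers": 0.1}]}}

```text
clock: 5.72
tcp_pos: [0.4897, 0.0914, 0.062]
orientation: [-3.137, 0.13, -0.0]
contact_force: [-0.2, -0.5, 0.3]
grip_width: 0.0767
```

```bash
python3 - <<'E'
from go import *
delta(cr2w([-98,50,35]),15)
E
```

```text
t 5.72 tcp cr [-96.9  51.3  62. ] F [-0.2 -0.5  0.3] w 76.7
xyz cm [-0.07  0.16  2.7 ] rot [-0.12 -0.01  0.08]
```

>>> {"fn": "jog_arm", "kwargs": {"rows": [{"xyz": [0,0.1,0.6],"delta_rot": [0,0,0],"fingers": 0.1},{"xyz": [0,0.1,1.2],"delta_rot": [0,0,0],"fingers": 0.1},{"xyz": [-0.05,0.1,1.8],"delta_rot": [0,0,0],"fingers": 0.1},{"xyz": [-0.05,0.1,2.3],"delta_rot": [0,0,0],"fingers": 0.1},{"xyz": [-0.05,0.15,2.8],"delta_rot": [0,0,0],"fingers": 0.1}]}}

```text
clock: 6.13
tcp_pos: [0.4894, 0.0907, 0.0335]
orientation: [-3.136, 0.129, -0.001]
contact_force: [-0.1, 2.2, 2.5]
grip_width: 0.0769
```

```bash
python3 - <<'E'
from go import *
delta(cr2w([-98,42,13]),15)
im=imaging.grab_frame("side"); crop("side",im,225,240,120,100,6,"pics/side_f.png")
E
```

```text
t 6.13 tcp cr [-97.4  50.6  33.5] F [-0.1  2.2  2.5] w 76.9
xyz cm [0.16 0.85 2.05] rot [-0.16 -0.03  0.11]
```

View pics/side_f.png

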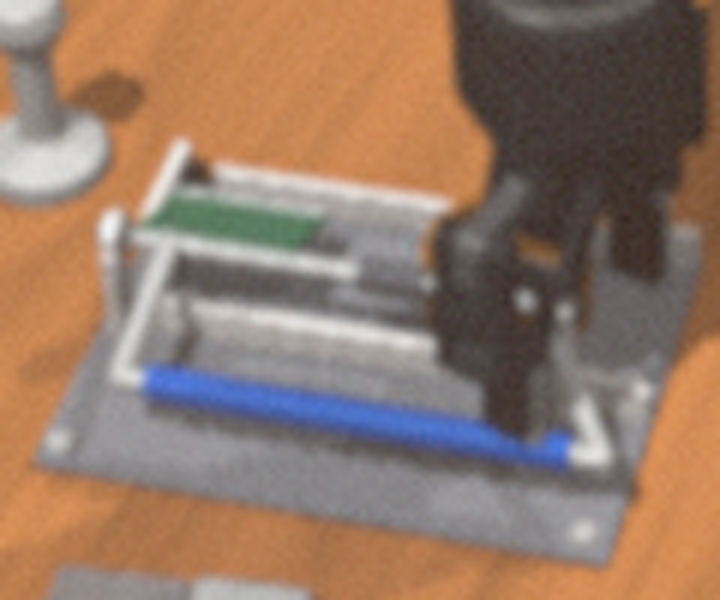

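>>> {"fn": "jog_arm", "kwargs": {"rows": [{"xyz": [0,0.1,0.5],"delta_rot": [0,0,0],"fingers": 0.1},{"xyz": [0,0.25,0.95],"delta_rot": [0,0,0],"fingers": 0.1},{"xyz": [0,0.4,1.35],"delta_rot": [0,0,0],"fingers": 0.1},{"xyz": [0,0.6,1.7],"delta_rot": [0,0,0],"fingers": 0.1},{"xyz": [0,0.7,1.9],"delta_rot": [0,0,0],"fingers": 0.1}]}}

```text
clock: 6.6
tcp_pos: [0.489, 0.0832, 0.0136]
orientation: [-3.136, 0.13, -0.001]
contact_force: [1.0, 2.9, 5.1]
grip_width: 0.0772
```

```bash
python3 - <<'E'
from go import *
delta(cr2w([-98,42,13]),15)
im=imaging.grab_frame("side"); crop("side",im,225,240,120,100,6,"pics/side_g.png")
for th in (.4,.5,.6,.7,.8):
    a=.18-th; y,z=35+56*np.cos(a),48+56*np.sin(a); b=.73-th
    print(th,*[np.round((proj("side",cr2w(q))[0]-[225,240])*6) for q in ([40,y,z],[-105,y,z],[8,35-44*np.cos(b),48-44*np.sin(b)],[65,35-44*np.cos(b),48-44*np.sin(b)])])
E
```

```text
t 6.6 tcp cr [-99.1  43.3  13.6] F [1.  2.9 5.1] w 77.2
xyz cm [0.14 0.09 0.06] rot [-0.15 -0.04  0.07]
0.4 [146. 383.] [570. 455.] [324. 210.] [171. 186.]
0.5 [149. 391.] [572. 463.] [324. 199.] [171. 175.]
0.6 [153. 398.] [573. 470.] [324. 188.] [170. 164.]
0.7 [157. 403.] [576. 474.] [324. 178.] [169. 154.]
0.8 [161. 406.] [578. 478.] [323. 169.] [168. 145.]
```

View pics/side_g.png

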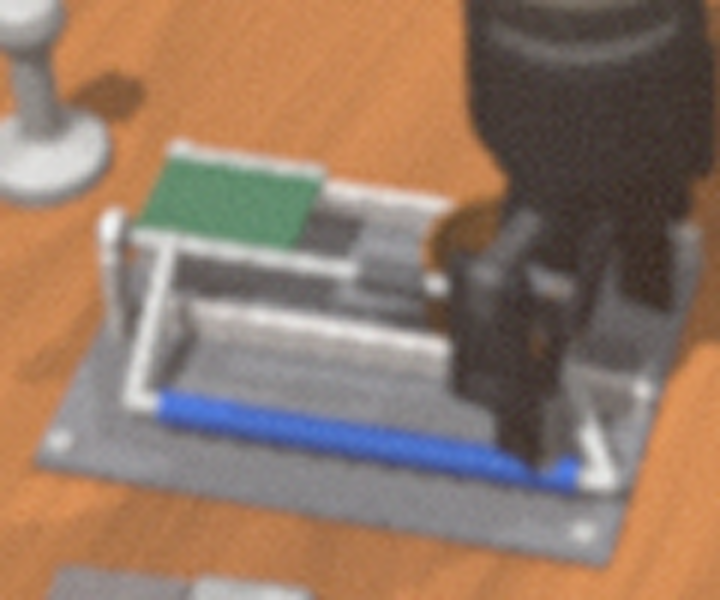

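>>> {"fn": "jog_arm", "kwargs": {"rows": [{"xyz": [0.4,-0.05,0.05],"delta_rot": [0,0,0],"fingers": 0.1},{"xyz": [0.8,-0.15,0.1],"delta_rot": [0,0,0],"fingers": 0.1},{"xyz": [1.2,-0.25,0.1],"delta_rot": [0,0,0],"fingers": 0.1},{"xyz": [1.6,-0.35,0.1],"delta_rot": [0,0,0],"fingers": 0.1},{"xyz": [2.0,-0.45,0.1],"delta_rot": [0,0,0],"fingers": 0.1}]}}

```text
clock: 7.07
tcp_pos: [0.5065, 0.0841, 0.0117]
orientation: [3.138, -0.131, -0.008]
contact_force: [-5.0, -2.1, 6.5]
grip_width: 0.0768
```

```bash
python3 - <<'E'
from go import *
delta(cr2w([-58,42.5,13]),15)
im=imaging.grab_frame("side"); crop("side",im,225,240,120,100,6,"pics/side_h.png")
E
```

```text
t 7.07 tcp cr [-81.7  41.1  11.7] F [-5.  -2.1  6.5] w 76.8
xyz cm [ 2.26 -0.74 -0.14] rot [0.05 0.3  0.05]
```

View pics/side_h.png

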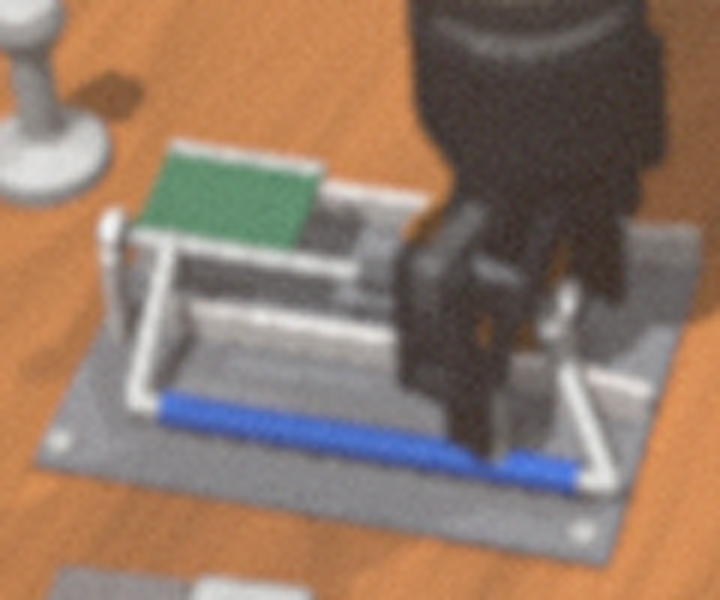

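>>> {"fn": "jog_arm", "kwargs": {"rows": [{"xyz": [0.4,-0.2,0],"delta_rot": [0,0.1,0],"fingers": 0.1},{"xyz": [0.8,-0.35,0],"delta_rot": [0,0.2,0],"fingers": 0.1},{"xyz": [1.2,-0.45,0],"delta_rot": [0,0.3,0],"fingers": 0.1},{"xyz": [1.6,-0.55,0],"delta_rot": [0,0.3,0],"fingers": 0.1},{"xyz": [2.0,-0.7,0],"delta_rot": [0,0.3,0],"fingers": 0.1}]}}

```text
clock: 7.53
tcp_pos: [0.5252, 0.0878, 0.011]
orientation: [3.135, -0.131, -0.008]
contact_force: [-5.2, -1.0, 7.5]
grip_width: 0.0769
```

```bash
python3 - <<'E'
from go import *
delta(cr2w([-38,43,12]),15)
im=imaging.grab_frame("side"); crop("side",im,225,240,120,100,6,"pics/side_i.png")
im=imaging.grab_frame("top"); crop("top",im,240,185,110,110,5,"pics/top_i.png")
E
```

```text
t 7.53 tcp cr [-62.6  41.5  11. ] F [-5.2 -1.   7.5] w 76.9
xyz cm [ 2.34 -0.79 -0.11] rot [0.23 0.27 0.03]
```

View pics/side_i.png

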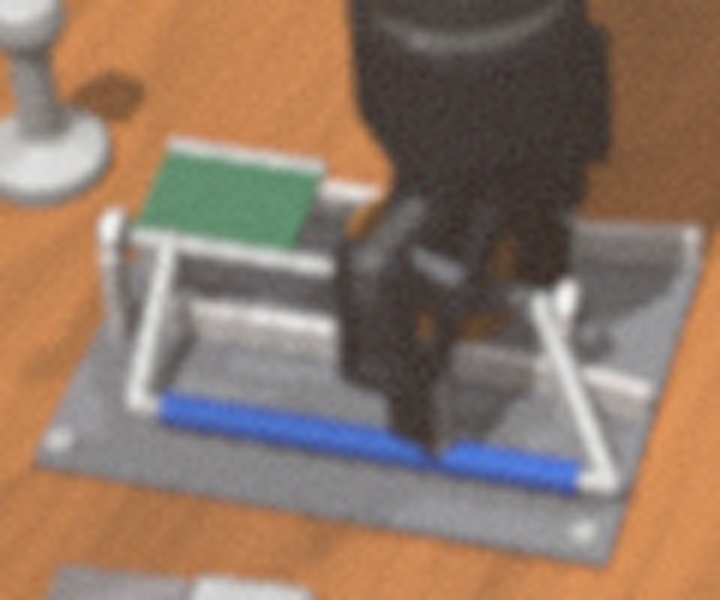

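View pics/top_i.png

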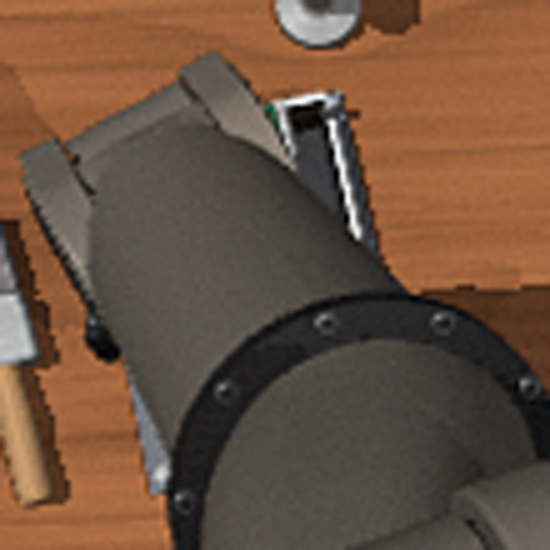

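>>> {"fn": "jog_arm", "kwargs": {"rows": [{"xyz": [0.4,-0.2,0],"delta_rot": [0,0.1,0],"fingers": 0.1},{"xyz": [0.8,-0.3,0],"delta_rot": [0.1,0.2,0],"fingers": 0.1},{"xyz": [1.2,-0.45,0],"delta_rot": [0.2,0.3,0],"fingers": 0.1},{"xyz": [1.6,-0.55,0],"delta_rot": [0.2,0.3,0],"fingers": 0.1},{"xyz": [2.0,-0.7,0],"delta_rot": [0.2,0.3,0],"fingers": 0.1}]}}

```text
clock: 8.05
tcp_pos: [0.5439, 0.0916, 0.0104]
orientation: [3.136, -0.132, -0.006]
contact_force: [-5.8, -1.6, 7.7]
grip_width: 0.077
```

```bash
python3 - <<'E'
from go import *
delta(cr2w([-18,42,12]),15)
im=imaging.grab_frame("side"); crop("side",im,225,240,120,100,6,"pics/side_j.png")
E
```

```text
t 8.05 tcp cr [-43.5  41.9  10.4] F [-5.8 -1.6  7.7] w 77.0
xyz cm [ 2.46 -0.67 -0.17] rot [0.2  0.22 0.01]
```

View pics/side_j.png

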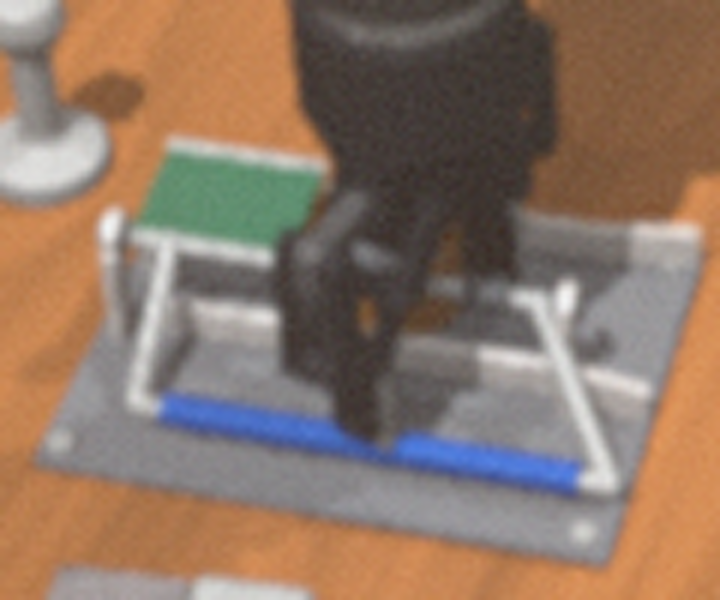

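>>> {"fn": "jog_arm", "kwargs": {"rows": [{"xyz": [0.4,-0.15,0],"delta_rot": [0,0.1,0],"fingers": 0.1},{"xyz": [0.8,-0.25,-0.05],"delta_rot": [0.1,0.2,0],"fingers": 0.1},{"xyz": [1.2,-0.35,-0.05],"delta_rot": [0.2,0.2,0],"fingers": 0.1},{"xyz": [1.6,-0.45,-0.05],"delta_rot": [0.2,0.2,0],"fingers": 0.1},{"xyz": [2.0,-0.6,-0.05],"delta_rot": [0.2,0.2,0],"fingers": 0.1}]}}

```text
clock: 8.52
tcp_pos: [0.5627, 0.0947, 0.0102]
orientation: [3.136, -0.132, -0.008]
contact_force: [-6.7, -1.5, 6.0]
grip_width: 0.0769
```

```bash
python3 - <<'E'
from go import *
delta(cr2w([1,42,12]),15)
im=imaging.grab_frame("side"); crop("side",im,225,240,120,100,6,"pics/side_k.png")
im=imaging.grab_frame("top"); crop("top",im,240,185,110,110,5,"pics/top_k.png")
E
```

```text
t 8.52 tcp cr [-24.6  41.6  10.2] F [-6.7 -1.5  6. ] w 76.9
xyz cm [ 2.46 -0.7  -0.2 ] rot [0.15 0.29 0.01]
```

View pics/side_k.png

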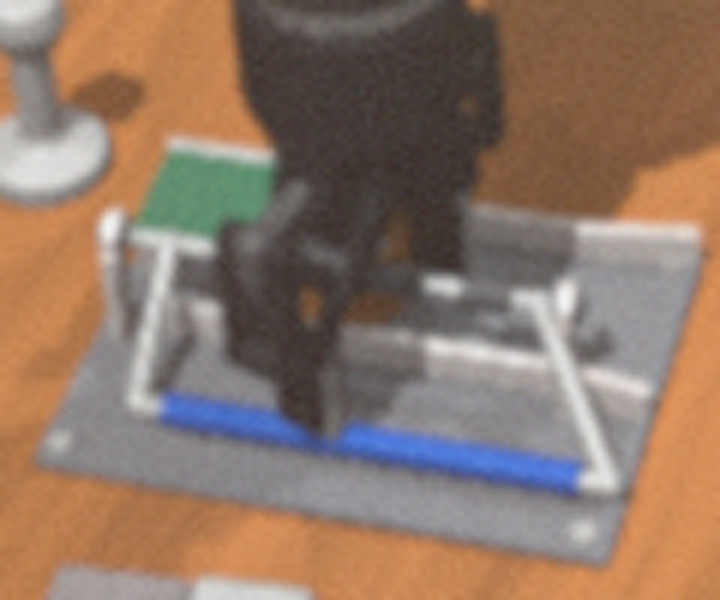

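View pics/top_k.png

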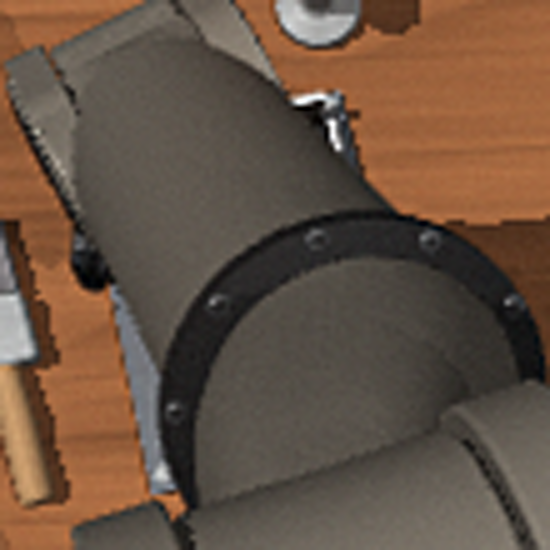

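>>> {"fn": "jog_arm", "kwargs": {"rows": [{"xyz": [0.4,-0.15,0],"delta_rot": [0,0.1,0],"fingers": 0.1},{"xyz": [0.8,-0.25,-0.05],"delta_rot": [0.1,0.2,0],"fingers": 0.1},{"xyz": [1.1,-0.35,-0.05],"delta_rot": [0.1,0.3,0],"fingers": 0.1},{"xyz": [1.4,-0.4,-0.05],"delta_rot": [0.1,0.3,0],"fingers": 0.1},{"xyz": [1.7,-0.5,-0.05],"delta_rot": [0.1,0.3,0],"fingers": 0.1}]}}

```text
clock: 9.03
tcp_pos: [0.5782, 0.0973, 0.01]
orientation: [3.136, -0.132, -0.007]
contact_force: [-5.4, -1.4, 7.3]
grip_width: 0.0769
```

```bash
python3 - <<'E'
from go import *
delta(cr2w([1,42,12]),15)
im=imaging.grab_frame("side"); crop("side",im,225,240,120,100,6,"pics/side_l.png")
E
```

```text
t 9.03 tcp cr [-8.8 41.4 10. ] F [-5.4 -1.4  7.3] w 76.9
xyz cm [ 0.93 -0.31 -0.21] rot [0.19 0.23 0.01]
```

View pics/side_l.png

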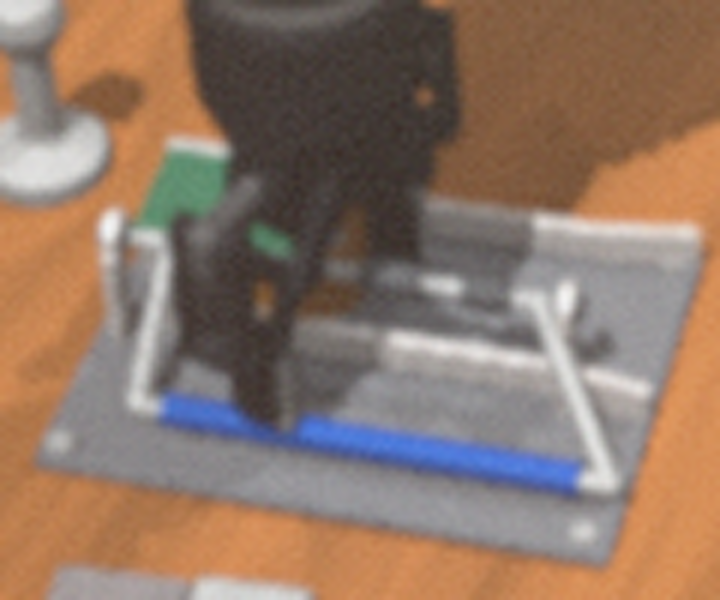

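>>> {"fn": "jog_arm", "kwargs": {"rows": [{"xyz": [0.2,-0.1,0],"delta_rot": [0,0.1,0],"fingers": 0.1},{"xyz": [0.4,-0.15,-0.05],"delta_rot": [0.1,0.2,0],"fingers": 0.1},{"xyz": [0.6,-0.2,-0.05],"delta_rot": [0.1,0.2,0],"fingers": 0.1},{"xyz": [0.75,-0.25,-0.05],"delta_rot": [0.1,0.2,0],"fingers": 0.1},{"xyz": [0.9,-0.3,-0.05],"delta_rot": [0.1,0.2,0],"fingers": 0.1}]}}

```text
clock: 9.5
tcp_pos: [0.5854, 0.0983, 0.0097]
orientation: [3.135, -0.132, -0.009]
contact_force: [-5.3, -0.7, 5.9]
grip_width: 0.0766
```

```bash
python3 - <<'E'
from go import *
delta(cr2w([1,42,12]),15)
im=imaging.grab_frame("side"); crop("side",im,225,240,120,100,6,"pics/side_m.png")
E
```

```text
t 9.5 tcp cr [-1.6 41.2  9.7] F [-5.3 -0.7  5.9] w 76.6
xyz cm [ 0.23 -0.15 -0.23] rot [0.24 0.32 0.01]
```

View pics/side_m.png

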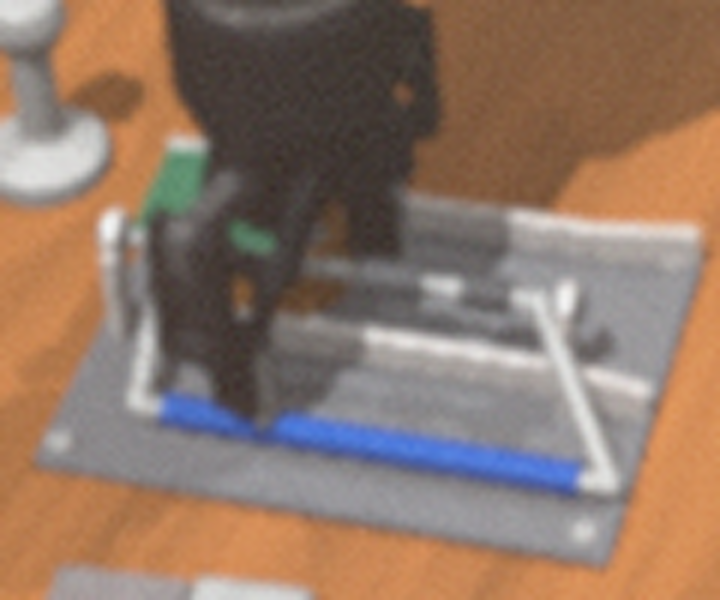

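>>> {"fn": "jog_arm", "kwargs": {"rows": [{"xyz": [0.2,-0.1,0],"delta_rot": [0,0.1,0],"fingers": 0.1},{"xyz": [0.3,-0.15,-0.05],"delta_rot": [0.1,0.2,0],"fingers": 0.1},{"xyz": [0.4,-0.2,-0.05],"delta_rot": [0.1,0.2,0],"fingers": 0.1},{"xyz": [0.5,-0.2,-0.05],"delta_rot": [0.1,0.2,0],"fingers": 0.1},{"xyz": [0.6,-0.25,-0.05],"delta_rot": [0.1,0.2,0],"fingers": 0.1}]}}

```text
clock: 9.97
tcp_pos: [0.5881, 0.0985, 0.0093]
orientation: [3.133, -0.132, -0.015]
contact_force: [-10.2, -2.4, 9.4]
grip_width: 0.0767
```

```bash
python3 - <<'E'
from go import *
delta(cr2w([4,42,12]),15)
im=imaging.grab_frame("side"); crop("side",im,225,240,120,100,6,"pics/side_n.png")
E
```

```text
t 9.97 tcp cr [ 1.2 40.9  9.3] F [-10.2  -2.4   9.4] w 76.7
xyz cm [ 0.24 -0.18 -0.28] rot [ 0.37  0.53 -0.01]
```

View pics/side_n.png

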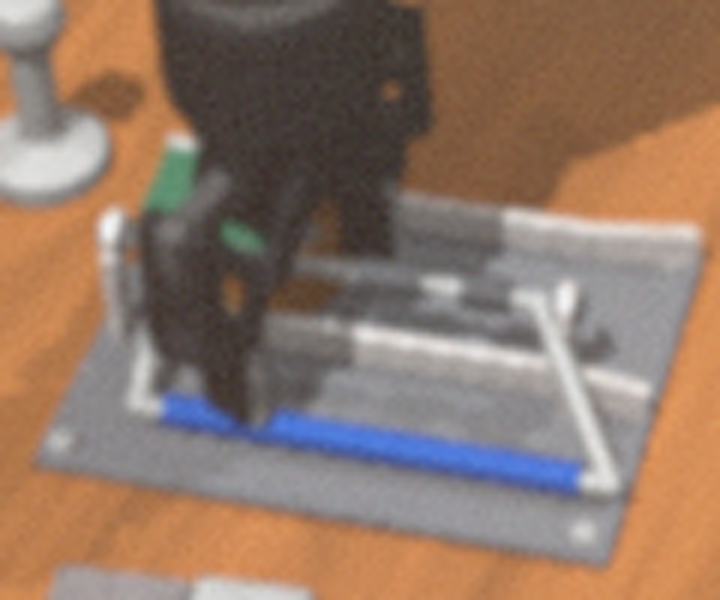

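>>> {"fn": "jog_arm", "kwargs": {"rows": [{"xyz": [0.2,-0.1,-0.05],"delta_rot": [0,0,0],"fingers": 0.1},{"xyz": [0.4,-0.15,-0.05],"delta_rot": [0,0.2,0],"fingers": 0.1},{"xyz": [0.5,-0.2,-0.05],"delta_rot": [0,0.2,0],"fingers": 0.1},{"xyz": [0.6,-0.2,-0.05],"delta_rot": [0,0.2,0],"fingers": 0.1},{"xyz": [0.7,-0.25,-0.05],"delta_rot": [0,0.2,0],"fingers": 0.1}]}}

```text
clock: 10.43
tcp_pos: [0.5881, 0.0984, 0.009]
orientation: [3.127, -0.132, -0.032]
contact_force: [-21.3, -2.9, 24.7]
grip_width: 0.0767
```

```bash
python3 - <<'E'
from go import *
delta(cr2w([4,42,12]),15)
im=imaging.grab_frame("side"); crop("side",im,225,240,90,90,8,"pics/side_o.png")
for n in("ring","ring_mid"): print([(np.round(d["position"],1),round(d["conf"],2)) for d in imaging.tip_of("side",n)])
print(proj("side",cr2w([30,0,21])),proj("side",cr2w([20,0,21])))
E
```

```text
t 10.43 tcp cr [ 1.2 40.7  9. ] F [-21.3  -2.9  24.7] w 76.7
xyz cm [ 0.23 -0.19 -0.31] rot [ 0.72  1.14 -0.03]
[(array([267.3, 285.7]), 0.66)]
[(array([265.5, 278.4]), 0.5)]
[[268.58139078 279.92735685]] [[273.07162526 280.64238912]]
```

View pics/side_o.png

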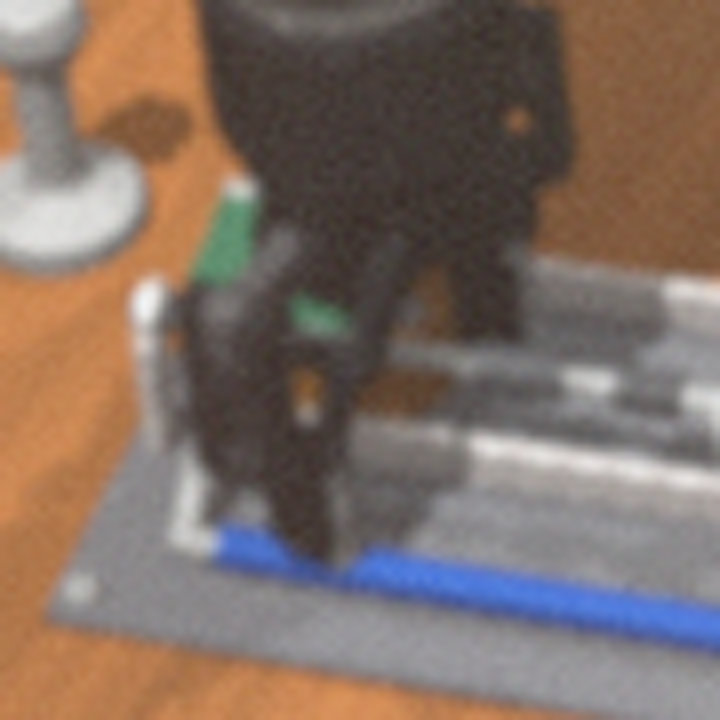

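>>> {"fn": "jog_arm", "kwargs": {"rows": [{"xyz": [-0.1,0.0,-0.1],"delta_rot": [0.3,0.6,0],"fingers": 0.1},{"xyz": [-0.3,0.05,-0.2],"delta_rot": [0.7,1.1,0],"fingers": 0.1},{"xyz": [-0.7,0.15,-0.2],"delta_rot": [0.7,1.1,0],"fingers": 0.1},{"xyz": [-1.2,0.25,-0.2],"delta_rot": [0.7,1.1,0],"fingers": 0.1},{"xyz": [-1.7,0.4,-0.2],"delta_rot": [0.7,1.1,0],"fingers": 0.1}]}}

```text
clock: 11.0
tcp_pos: [0.573, 0.0958, 0.0124]
orientation: [-3.138, 0.134, -0.005]
contact_force: [3.9, 0.8, 4.6]
grip_width: 0.0769
```

```bash
python3 - <<'E'
from go import *
delta(cr2w([-30,43,11]),15)
im=imaging.grab_frame("side"); crop("side",im,225,240,90,90,8,"pics/side_p.png")
E
```

```text
t 11.0 tcp cr [-14.2  40.8  12.4] F [3.9 0.8 4.6] w 76.9
xyz cm [-1.58  0.2   0.13] rot [-0.04 -0.19 -0.09]
```

View pics/side_p.png

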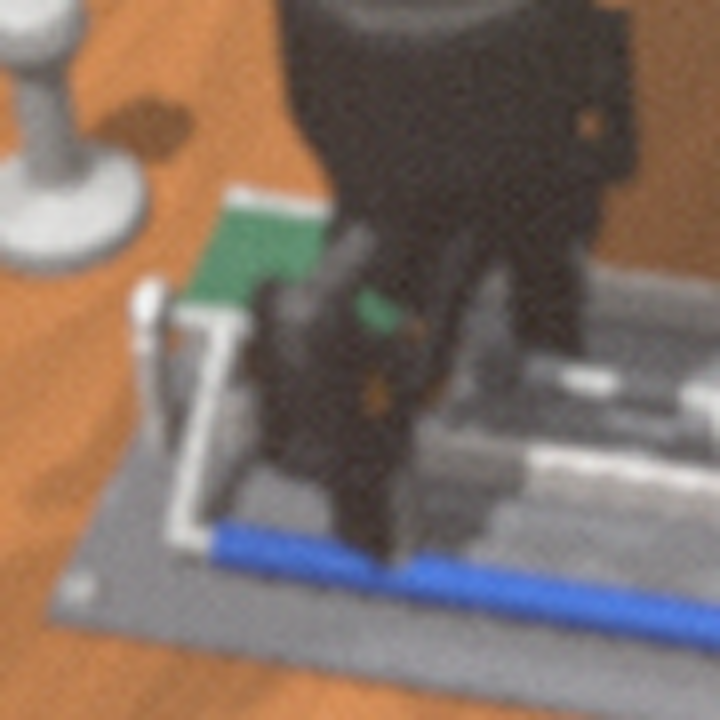

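>>> {"fn": "jog_arm", "kwargs": {"rows": [{"xyz": [-0.8,0.1,0.05],"delta_rot": [0,0,0],"fingers": 0.1},{"xyz": [-1.6,0.2,0.05],"delta_rot": [0,-0.1,0],"fingers": 0.1},{"xyz": [-2.4,0.4,0.05],"delta_rot": [0,-0.1,0],"fingers": 0.1},{"xyz": [-3.2,0.6,0.05],"delta_rot": [0,-0.1,0],"fingers": 0.1},{"xyz": [-4.0,0.85,0.05],"delta_rot": [0,-0.1,0],"fingers": 0.1}]}}

```text
clock: 11.47
tcp_pos: [0.5333, 0.0903, 0.0126]
orientation: [-3.138, 0.136, -0.007]
contact_force: [4.6, 0.7, 5.9]
grip_width: 0.0764
```

```bash
python3 - <<'E'
from go import *
delta(cr2w([-55,43,12]),15)
im=imaging.grab_frame("side")
cv2.imwrite("pics/side_q0.png",im)
crop("side",im,225,240,90,90,8,"pics/side_q.png")
for n in("ring","ring_mid"): print([(np.round(d["position"],1),round(d["conf"],2)) for d in imaging.tip_of("side",n)])
g=cv2.resize(im[240:330,225:315],None,fx=8,fy=8,interpolation=cv2.INTER_CUBIC)
for xc,col in((30,(255,255,255)),(24,(0,255,255))):
  for z in(6,36):
    uv=((proj("side",np.array([cr2w([xc+30*np.cos(t),30*np.sin(t),z]) for t in np.linspace(0,6.29,60)]))-[225,240]+.5)*8).astype(int); cv2.polylines(g,[uv],False,col,1)
cv2.imwrite("pics/side_q2.png",g)
E
```

```text
t 11.47 tcp cr [-54.2  42.4  12.6] F [4.6 0.7 5.9] w 76.4
xyz cm [-0.09 -0.04  0.06] rot [-0.07 -0.26 -0.15]
[(array([269.4, 285.5]), 0.64)]
[(array([265.5, 279.6]), 0.62)]
```

View pics/side_q.png

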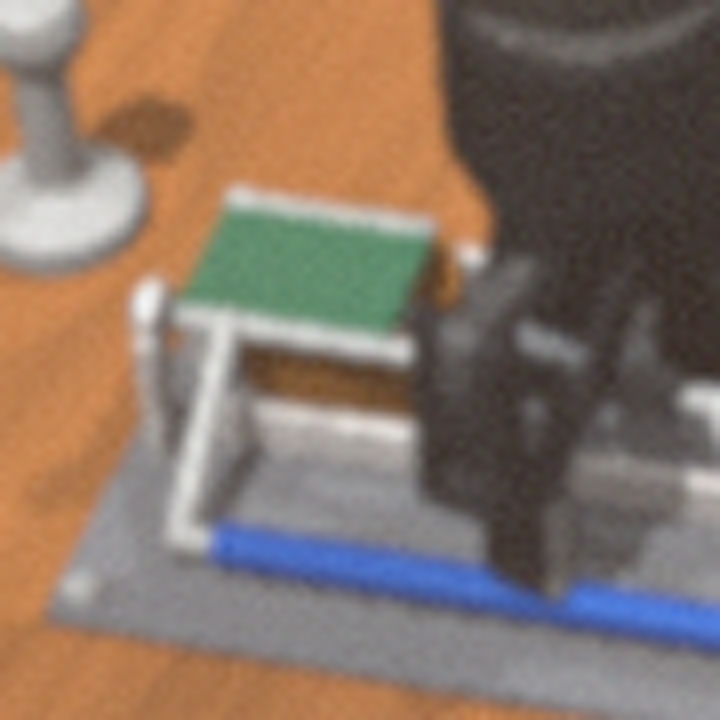

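View pics/side_q2.png

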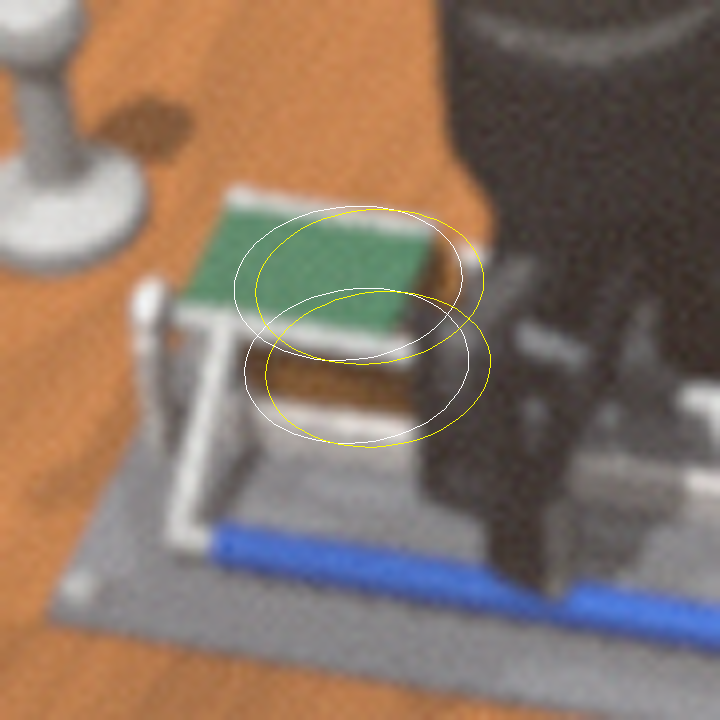

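>>> {"fn": "jog_arm", "kwargs": {"rows": [{"xyz": [0,-0.15,-0.25],"delta_rot": [0,0,0],"fingers": 0.1},{"xyz": [0,-0.25,-0.5],"delta_rot": [0,0,0],"fingers": 0.1},{"xyz": [0,-0.35,-0.75],"delta_rot": [0,0,0],"fingers": 0.1},{"xyz": [0,-0.45,-1.0],"delta_rot": [0,0,0],"fingers": 0.1},{"xyz": [0,-0.5,-1.25],"delta_rot": [0,0,0],"fingers": 0.1}]}}

```text
clock: 12.03
tcp_pos: [0.5308, 0.0943, 0.0245]
orientation: [3.137, -0.135, -0.002]
contact_force: [-1.5, 0.0, 3.5]
grip_width: 0.0772
```

>>> {"fn": "jog_arm", "kwargs": {"rows": [{"xyz": [0,0,-0.4],"delta_rot": [0,0,0],"fingers": 0.1},{"xyz": [0,0,-1.0],"delta_rot": [0,0,0],"fingers": 0.1},{"xyz": [0,0,-2.0],"delta_rot": [0,0,0],"fingers": 0.1},{"xyz": [0,0,-4.0],"delta_rot": [0,0,0],"fingers": 0.1},{"xyz": [0,0,-6.5],"delta_rot": [0,0,0],"fingers": 0.1}]}}

```text
clock: 12.45
tcp_pos: [0.5299, 0.0939, 0.0896]
orientation: [3.136, -0.135, -0.006]
contact_force: [-0.3, 1.2, 0.5]
grip_width: 0.0767
```

```bash
python3 - <<'E'
from go import *
delta(np.array([.45,.07,.25]),15)
im=imaging.grab_frame("side"); crop("side",im,225,240,90,90,8,"pics/side_r.png")
E
```

```text
t 12.45 tcp cr [-56.9  46.6  89.6] F [-0.3  1.2  0.5] w 76.7
xyz cm [ -7.82   3.11 -16.  ] rot [ 0.14  0.2  -0.12]
```

View pics/side_r.png

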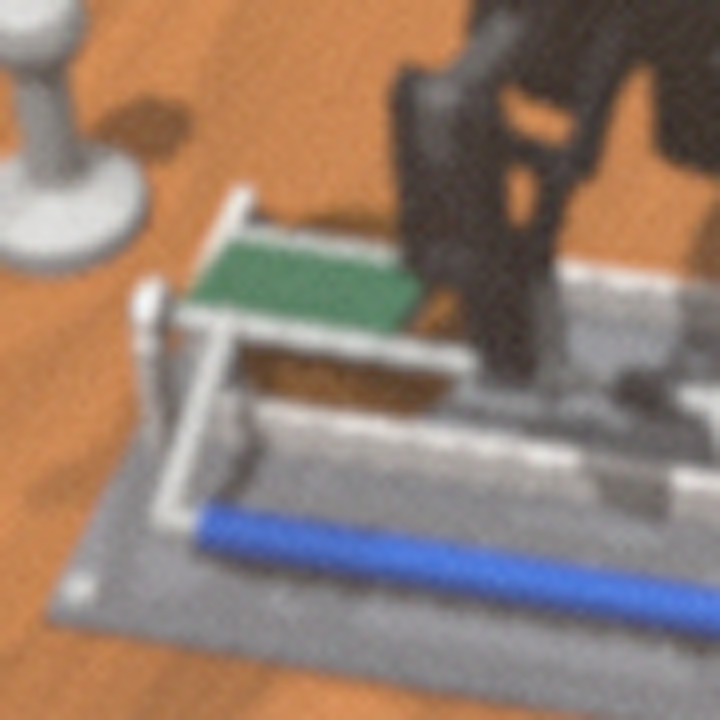

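The flap rests on the ring. Next I'll move clear upwards and to the right, then check from the top.

>>> {"fn": "jog_arm", "kwargs": {"rows": [{"xyz": [0,0,-3],"delta_rot": [0,0,0],"fingers": 0.1},{"xyz": [0,0,-6],"delta_rot": [0,0,0],"fingers": 0.1},{"xyz": [0,2,-9],"delta_rot": [0,0,0],"fingers": 0.1},{"xyz": [0,5,-11],"delta_rot": [0,0,0],"fingers": 0.1},{"xyz": [0,9,-12],"delta_rot": [0,0,0],"fingers": 0.1}]}}

```text
clock: 12.92
tcp_pos: [0.5269, 0.0072, 0.2192]
orientation: [-3.137, 0.128, -0.017]
contact_force: [0.5, -0.2, 0.8]
grip_width: 0.0768
```

>>> {"fn": "jog_arm", "kwargs": {"rows": [{"xyz": [0,4,0],"delta_rot": [0,0,0],"fingers": 0.1},{"xyz": [0,8,0],"delta_rot": [0,0,0],"fingers": 0.1},{"xyz": [0,12,0],"delta_rot": [0,0,0],"fingers": 0.1},{"xyz": [0,15,0],"delta_rot": [0,0,0],"fingers": 0.1},{"xyz": [0,17,0],"delta_rot": [0,0,0],"fingers": 0.1}]}}

```text
clock: 13.33
tcp_pos: [0.5122, -0.1668, 0.2197]
orientation: [-3.138, 0.135, -0.019]
contact_force: [0.4, 0.6, -0.2]
grip_width: 0.0767
```

```bash
python3 - <<'E'
from go import *
o=r.get_obs(); print(o["clock"],o["tcp_pos"],o["contact_force"])
im=imaging.grab_frame("top"); im2=imaging.grab_frame("side")
g=[]
for n,i,(u,v) in(("top",im,(230,165)),("side",im2,(215,225))):
    c=cv2.resize(i[v:v+120,u:u+110],None,fx=5,fy=5,interpolation=cv2.INTER_CUBIC)[:, :400 if 0 else 550]
    if 1:
      for z in(36,):
        uv=((proj(n,np.array([cr2w([30+30*np.cos(t),30*np.sin(t),z]) for t in np.linspace(0,6.29,60)]))-[u,v]+.5)*5).astype(int); cv2.polylines(c,[uv],False,(255,255,255),1)
    cv2.imwrite(f"pics/{n}_s.png",c)
for n in("side","top"):
  for q in("ring_mid","dish_mid","spare_mid","lifter_mid","brush_mid"): print(n,q,[(np.round(d["position"],1).tolist(),round(d["conf"],2)) for d in imaging.tip_of(n,q)][:2])
  print(proj(n,cr2w([30,0,21])))
E
```

```text
13.3333 [ 0.51216229 -0.16683641  0.21968281] [ 0.39499588  0.55169926 -0.24575573]
side ring_mid [([263.8, 280.0], 0.75)]
side dish_mid [([337.2, 203.2], 0.8)]
side spare_mid [([362.1, 173.2], 0.78)]
side lifter_mid [([227.8, 252.1], 0.94)]
side brush_mid [([271.9, 351.0], 0.64)]
[[268.58139078 279.92735685]]
top ring_mid [([295.5, 220.7], 0.6)]
top dish_mid []
top spare_mid [([465.2, 224.2], 0.77)]
top lifter_mid [([300.5, 180.4], 0.52)]
top brush_mid [([240.8, 258.1], 0.88)]
[[296.09936699 221.10288572]]
```

View pics/top_s.png

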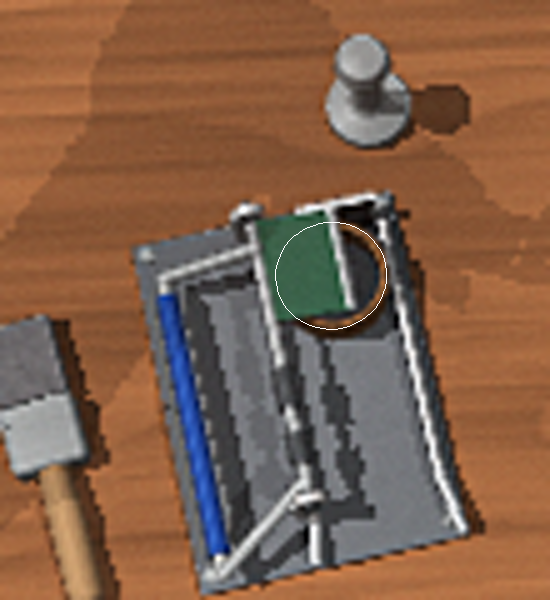

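View pics/side_s.png

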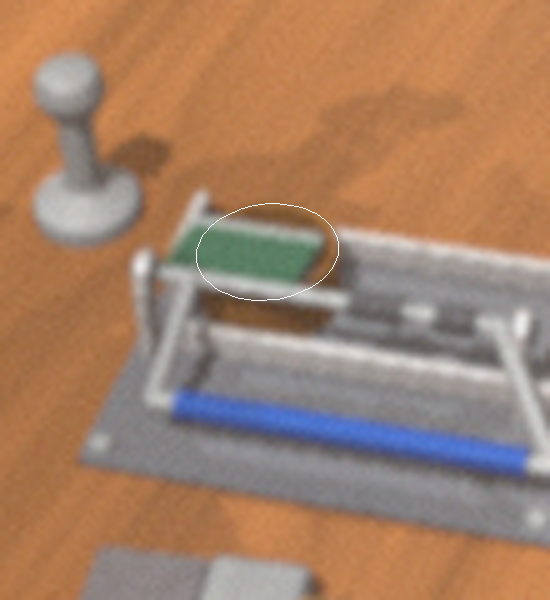

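```bash
python3 - <<'E'
from go import *
im=imaging.grab_frame("top"); im2=imaging.grab_frame("side")
b=.73-.51
for n,i,(u,v) in(("top",im,(274,198)),("side",im2,(240,255))):
  c0=cv2.resize(i[v:v+44,u:u+52],None,fx=14,fy=14,interpolation=cv2.INTER_CUBIC)
  cv2.imwrite(f"pics/{n}_t0.png",c0)
  c=c0.copy()
  def pl(pts,col):
    uv=((proj(n,np.array([cr2w(q) for q in pts]))-[u,v]+.5)*14).astype(int); cv2.polylines(c,[uv],False,col,1)
  for xc,col in((30,(255,255,255)),(26,(0,255,255))): pl([(xc+30*np.cos(t),30*np.sin(t),36) for t in np.linspace(0,6.29,60)],col)
  e=(35-44*np.cos(b),48-44*np.sin(b)); pl([(8,35,48),(8,*e),(65,*e),(65,35,48)],(0,255,0))
  pl([(60,-30,28),(60,30,28)],(255,0,255)); pl([(-85,-32.5,20),(60,-32.5,20)],(255,255,0))
  cv2.imwrite(f"pics/{n}_t.png",c)
E
```

```text
(no output)
```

View pics/top_t.png

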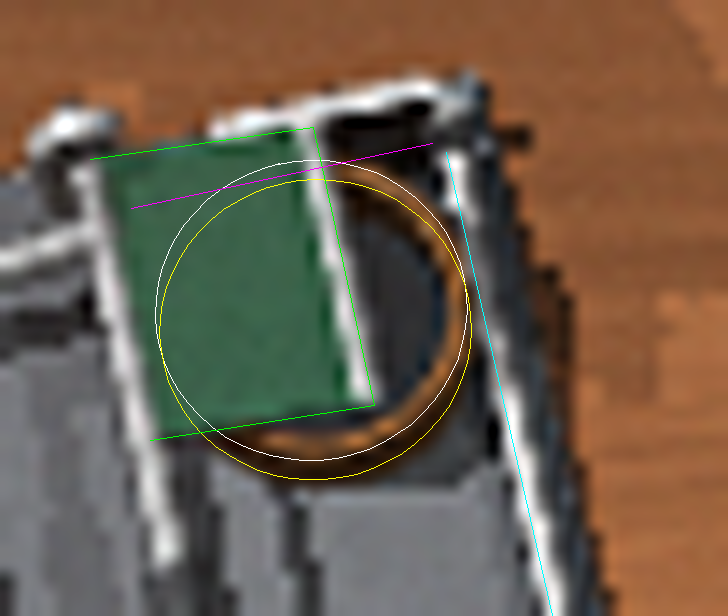

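View pics/top_t0.png

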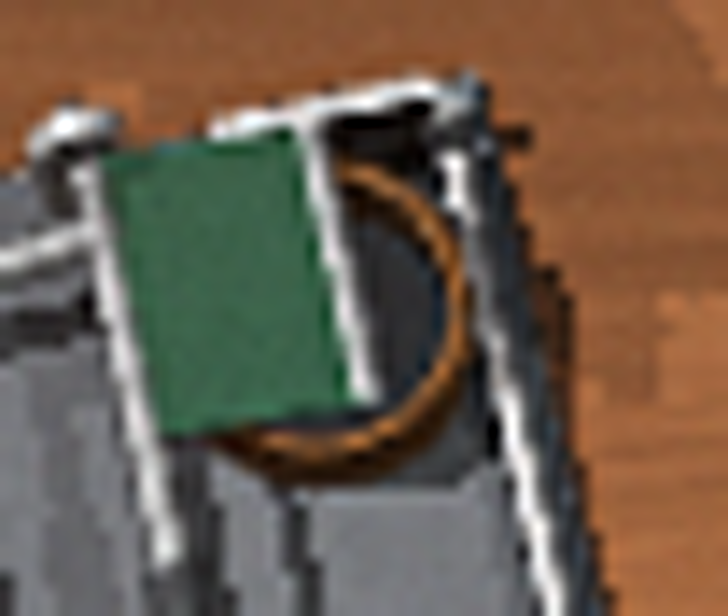

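View pics/side_t.png

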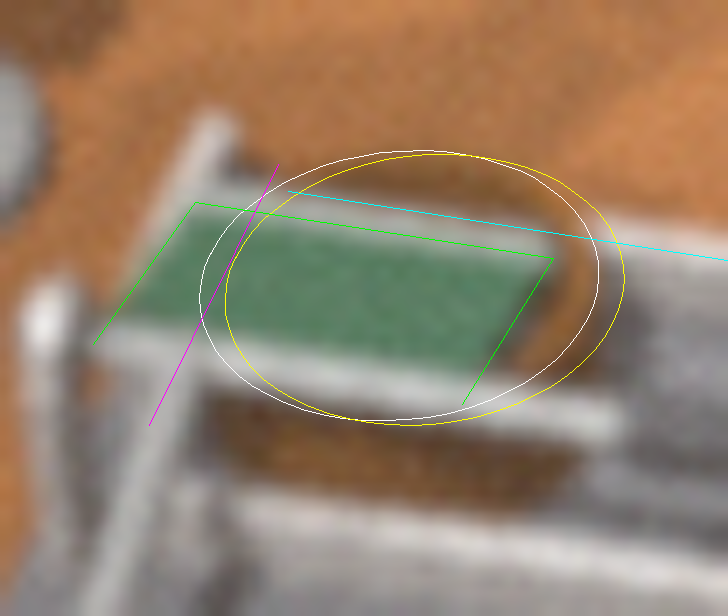

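```bash
python3 - <<'E'
from bench import r
print(r.hand_in())
E
```

```text
the job is handed in; nothing more can be done
None
```

I handed the job in at about 14 s. The ring is against the stop with the flap closed on it, and the arm is well clear. No verdict was reported.

**What I did:** one fingertip pressed the thumb bar until the flap stood at about 0.7–0.8 rad, estimated from the pictures. The other fingertip slid the ring about 90 mm along the channel until it hit the stop, where the force jumped to about 21 N and the tool stopped moving. I then drew back along the bar with the flap still up, checked the ring, let the flap down slowly onto it, and moved away.

**What went wrong:**
- The first press caught the inner side of the bar. I lifted off, moved outward and pressed again. This was before the ring moved.
- The last push against the stop reached 21–25 N at the wrist, more than needed but under the limits.

**Last checks:**
- **Ring:** its rim matched the home circle in the top and side pictures to about 1–2 mm. The networks' ring centre was within 1 pixel of home in the top view. In the side view it was about 5 pixels off, towards the stop; I put that down to the flap hiding part of the ring.
- **Flap:** its outline in the top picture matched about 0.51 rad, which is the value for resting on the ring. I had no direct joint reading.
- **Other things:** the lifter and brush were found within about 2 pixels of where they started. The spare rings and dish looked unmoved. The network missed the dish in the last top view but found it in the side view.

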